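Get the sample cartridge out from behind the reagent bottles

ROBOT

A 6-joint arm with a two-finger parallel gripper is mounted at the origin on the work surface. World frame = base frame: x ahead of the robot, y to its left, z up, the work surface at z = 0. Lengths are in m, angles in rad, forces in N, time in s.
With the tool pointing down it reaches from about 0.275 to 1 m from the base axis. Payload 8.4 kg.
Tool frame: the origin (TCP) lies at the very end of the fingers, on their centre line; the grasp point (between the pads) lies 19 mm behind it; z points along the fingers, y is the direction in which the jaws open and shut (so a half turn about z gives the same grasp; the last joint's range is limited). The gripper opens to 85 mm and grips with 20 to 120 N. Pads are 22 mm wide; open, the fingers measure 114 mm over their backs; the gripper's body (76 mm by 85 mm) begins 54 mm behind the grasp point. The pads swing forward as they close: fully open they stand 13 mm farther back than shut.
Start: joints at [1.327, 0.353, 1.633, -0, 1.155, -0.002], TCP at [0.15, 0.607, 0.231] pointing down, gripper open.
Joint ranges: [-2.63, 2.63], [-0.92, 2.1], [0.06, 2.66], [-1.3, 4.44], [0, 2.69], [-3.02, 3.02]. Speed limits (rad/s): [2.22, 2.22, 2.79, 3.14, 3.14, 3.14].

INTERFACE

Orientations are given as a unit quaternion [w, x, y, z].
In Python, from plant import env gives the robot as it stands.
- The arm moves only by the tool jog_arm, never from a script. Its argument "plan" is one flat list of numbers, 5 for each row, row after row: the closure, from -1 (fully open) to 1 (shut), so that 0 is half open, then the shift along the tool's x, y, z as a fraction of full scale, then the turn about the tool's z as a fraction of full scale. A call has 1 to 10 rows; each row shifts and turns the commanded pose from where the row before left it, along the tool's axes as they then stand; what a row does not reach is not made up. Full scale, the value 1, is 1 m for a shift and 1.5 rad for a turn. A row lasts 1/12 s, in which the tool goes at most 41.7 mm and 7.16 degrees, less where a joint would pass 70% of its speed; a pose out of reach is approached as far as the arm can. A call with a number of a shift or a turn outside -1 to 1 is refused whole. A call with a gripper value outside its range is refused whole. The fingers move at their own pace and stop on an object; "grip_force" is the grip in N (left out, the last holds). Time passes only in rows, so rows that do not move let the fingers close. It gives the time, the measured TCP pose, the force and the opening at its end, in the units of the state.
- env.observe(): the state, without advancing time (a new reading comes with each control period).
- env.capture(name): name is "scene" or "top" or "wrist"; returns (picture, depth): 480x640x3 uint8, blue, green, red; 480x640 float32, m along the optical axis (not along the pixel's ray), 0 where there is no reading.
- env.camera_info(name): a dict with "fx", "fy", "cx", "cy" (pixels), "dist" ([k1, k2, p1, p2, k3] as OpenCV has them; the pictures are not rectified), "cam_to_world" (4x4, takes a point from camera to world coordinates). Camera axes: x right, y down, z forward; pixel columns grow to the right and rows downward; lengths in m; the calibration is good to about 2 mm. A picture is of the moment at which its call begins: read the wrist's pose just before it. camera_info takes no time and is no camera call; for the wrist camera it gives the pose at the moment of the call.
- env.close_job(): hands the job in, once; it reports no verdict.
The state is a dict: "t": time; "joint_positions": joint angles; "joint_vel": joint speeds; "joint_torque": joint torques, N m; "eef_pos": TCP position; "ee_rot": TCP orientation; "contact_force": force on the tool from outside, world axes, zero at the start; "moment": the same for the moment, N m; "gripper_width": finger opening in m.
Only numpy, scipy, OpenCV 4.12 (cv2) and the standard library are available. Lean on these libraries where they do the work, as an engineer would, in place of code of your own. Each camera call takes 0.05 s, during which the arm holds its last target.

TASK

Clear all three reagent bottles from the grey carrier and stand them in the black parking tray; only then take out the yellow cartridge from behind them and lay it flat in the pocket of the yellow-rimmed loading dock. When it is in, put each bottle back in the middle of the seat of its cap's colour. Keep the bottles upright, set everything down gently without dropping it, and do not disturb the glass flask.

Things in the scene. Friction and masses are not known exactly. Their poses are not given: they have to be found in the camera images.
- bottle_blue: Loose white plastic reagent bottle with blue cap and blue band, 118 mm tall, 0.1 to 0.2 kg. Round body 44 mm in diameter up to 74 mm, tapering to 26 mm at 87 mm; the straight cap, 30 mm in diameter (31 mm at its lowest 3 mm), runs from 90 mm to the top at 118 mm: grip it there from above. Origin: centre of the underside, z up. At the start it stands on the blue seat.
- seat_blue: Fixed blue disc, 68 mm in diameter and 4 mm thick, on the grey carrier plate (plate 185 x 200 mm, 8 mm thick, so the disc's top is 12 mm above the bench). Home of the blue-capped bottle. Origin: centre of its underside, z up. The three seats stand around the cartridge, centres 60 to 87 mm from its centre and at least 85 mm from each other.
- bottle_orange: Loose white plastic reagent bottle with orange cap and orange band, 118 mm tall, 0.1 to 0.2 kg. Round body 44 mm in diameter up to 74 mm, tapering to 26 mm at 87 mm; the straight cap, 30 mm in diameter (31 mm at its lowest 3 mm), runs from 90 mm to the top at 118 mm: grip it there from above. Origin: centre of the underside, z up. At the start it stands on the orange seat.
- seat_orange: Fixed orange disc, 68 mm in diameter and 4 mm thick, on the grey carrier plate (plate 185 x 200 mm, 8 mm thick, so the disc's top is 12 mm above the bench). Home of the orange-capped bottle. Origin: centre of its underside, z up. The three seats stand around the cartridge, centres 60 to 87 mm from its centre and at least 85 mm from each other.
- bottle_green: Loose white plastic reagent bottle with green cap and green band, 118 mm tall, 0.1 to 0.2 kg. Round body 44 mm in diameter up to 74 mm, tapering to 26 mm at 87 mm; the straight cap, 30 mm in diameter (31 mm at its lowest 3 mm), runs from 90 mm to the top at 118 mm: grip it there from above. Origin: centre of the underside, z up. At the start it stands on the green seat.
- seat_green: Fixed green disc, 68 mm in diameter and 4 mm thick, on the grey carrier plate (plate 185 x 200 mm, 8 mm thick, so the disc's top is 12 mm above the bench). Home of the green-capped bottle. Origin: centre of its underside, z up. The three seats stand around the cartridge, centres 60 to 87 mm from its centre and at least 85 mm from each other.
- cartridge: Loose yellow plastic sample cartridge with a dark window on top: a block 60 mm long (its x), 34 mm wide (its y), 26 mm high, 0.06 to 0.11 kg. Origin: centre of its underside, z up. It starts flat on the 8 mm thick grey carrier plate, behind and between the three bottles, which leave no room for a gripper; grip it across its 34 mm width.
- parking_tray: Fixed shallow black tray on the bench, 270 mm long (its x) and 116 mm wide (its y), floor 4 mm thick, rim 14 mm high above the bench and 4 mm thick. Empty at the start; the three bottles fit in it in a row along x, 80 mm apart. Origin: centre of its underside.
- dock: Fixed aluminium loading dock, 104 x 78 mm plate 6 mm thick, with a yellow rim (14 mm high above the bench, 4 mm thick) around a black-floored pocket 76 mm long (its x) and 50 mm wide (its y); the pocket floor is 6 mm above the bench. The cartridge lies in it lengthwise, either way round, with 8 mm to spare on each side. Origin: centre of its underside.
- flask: Bystander: small conical green glass flask, 68 mm wide at the foot and 92 mm tall, standing beyond the work. Origin: centre of its underside. Leave it alone.

How it is judged:
By the outcome, as a careful person would: the job done as asked, in the order asked, and still so for the second after the job is handed in, with the robot touching nothing.
It also fails if it takes over 144 s, if anything falls off the work surface, if the arm or the gripper's body presses on something with over 40 N, if the wrist force passes 120 N, or if a joint passes its speed limit or range.

## Working session

There is one attempt and no reset: what is moved stays moved. The work goes in short steps, Python scripts to look and compute and a tool call to move; the robot and the scene stay as the last step left them, time stands still between calls to the robot, and variables do not carry over. Pictures are saved under pics/ and viewed, and the job is handed in when it is done.

Besides the shell and the picture viewer there is one more tool, called as a command line: name --argument value ..., lists and objects as JSON in quotes. jog_arm: Moves the arm, as the interface text tells. Shift numbers are shares of 1 m and turn numbers shares of 1.5 rad, none past 1 either way. Its arguments: {"type":"object","properties":{"plan":{"type":"array"},"grip_force":{"type":"number"}},"required":["plan"]}

```bash
ls; mkdir -p pics
python3 - <<'E'
from plant import env
import cv2,numpy as np
s=env.observe();print({k:np.round(v,3) for k,v in s.items()})
for n in ["scene","top","wrist"]:
    p,d=env.capture(n);cv2.imwrite(f"pics/{n}0.png",p);np.save(f"pics/{n}0.npy",d)
    i=env.camera_info(n);print(n,{k:np.round(v,4).tolist() for k,v in i.items()})
E
```

```text
pics
{'t': np.float64(0.0), 'joint_positions': array([ 1.327,  0.354,  1.634,  0.   ,  1.155, -0.002]), 'joint_vel': array([-0.   , -0.   , -0.   , -0.   , -0.003,  0.   ]), 'joint_torque': array([ 1.0000e-03, -6.0523e+01, -3.4210e+01,  0.0000e+00,  9.0000e-03,
       -0.0000e+00]), 'eef_pos': array([0.15 , 0.606, 0.231]), 'ee_rot': array([-0.   ,  0.121,  0.993, -0.001]), 'contact_force': array([-0.128,  0.952,  0.021]), 'moment': array([-0.014, -0.017, -0.01 ]), 'gripper_width': np.float64(0.085)}
scene {'fx': 466.3846, 'fy': 466.3846, 'cx': 325.1859, 'cy': 237.5729, 'dist': [-0.125, 0.0, 0.0, 0.0, 0.0], 'cam_to_world': [[-0.5115, 0.5767, -0.637, 1.1915], [0.8593, 0.3429, -0.3796, 0.315], [-0.0005, -0.7415, -0.6709, 0.6137], [0.0, 0.0, 0.0, 1.0]]}
top {'fx': 604.5695, 'fy': 604.5695, 'cx': 313.296, 'cy': 239.3534, 'dist': [-0.0261, 0.0, 0.0, 0.0, 0.0], 'cam_to_world': [[-0.0261, -0.9911, 0.1302, 0.4804], [-0.9995, 0.024, -0.0182, 0.0158], [0.015, -0.1306, -0.9913, 1.2501], [0.0, 0.0, 0.0, 1.0]]}
wrist {'fx': 394.9551, 'fy': 394.9551, 'cx': 315.0142, 'cy': 237.6994, 'dist': [-0.0215, 0.0, 0.0, 0.0, 0.0], 'cam_to_world': [[0.2392, 0.9257, 0.293, 0.0755], [0.971, -0.2279, -0.0727, 0.6239], [-0.0005, 0.3019, -0.9533, 0.3731], [0.0, 0.0, 0.0, 1.0]]}
```

View pics/top0.png

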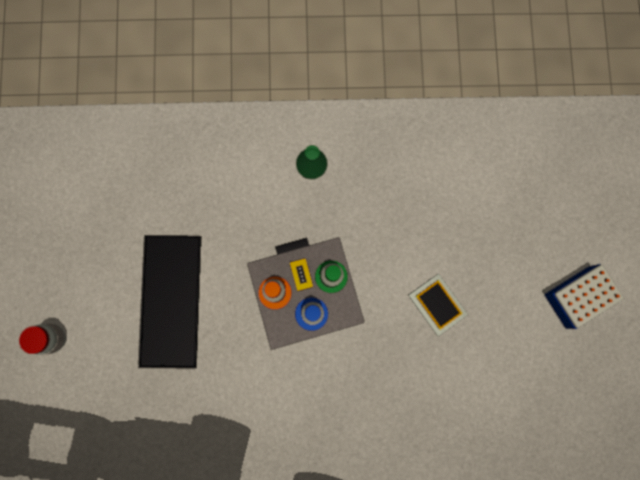

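View pics/scene0.png

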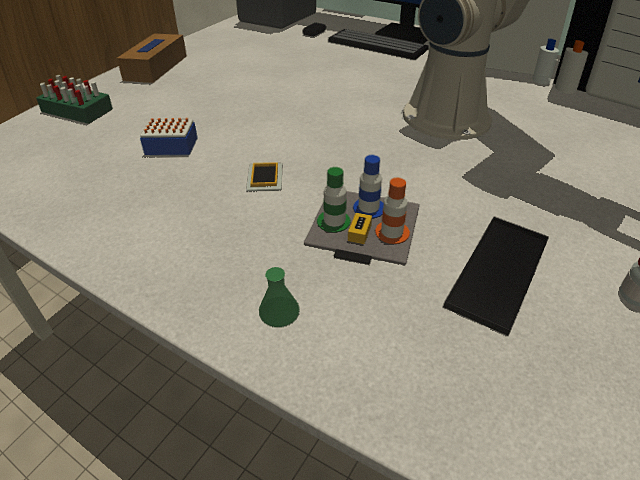

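View pics/wrist0.png

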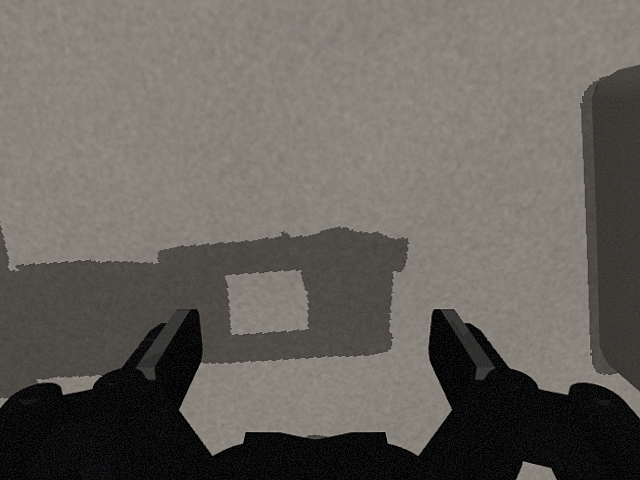

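The top view shows the carrier around (305,293) with bottles at blue (312,313), orange (273,290) and green (332,274). The cartridge is at (301,274), the tray at (170,302), the dock at (438,304) and the flask at (312,162). The wrist view shows only the bench, the shadow and the edge of the tray. I'll enlarge the top view.

```bash
cat > h.py <<'E'
import cv2,numpy as np
from plant import env
def ray(i,uv):
    K=np.array([[i['fx'],0,i['cx']],[0,i['fy'],i['cy']],[0,0,1]]);
    n=cv2.undistortPoints(np.array(uv,float).reshape(-1,1,2),K,np.array(i['dist'],float)).reshape(-1,2)
    d=np.c_[n,np.ones(len(n))]; T=np.array(i['cam_to_world']); return T[:3,3],d@T[:3,:3].T
def at_z(i,uv,z):
    o,d=ray(i,uv); return o+d*((z-o[2])/d[:,2])[:,None]
def proj(i,P):
    T=np.linalg.inv(np.array(i['cam_to_world'])); K=np.array([[i['fx'],0,i['cx']],[0,i['fy'],i['cy']],[0,0,1]])
    return cv2.projectPoints(np.array(P,float).reshape(-1,3),cv2.Rodrigues(T[:3,:3])[0],T[:3,3],K,np.array(i['dist'],float))[0].reshape(-1,2)
E
python3 - <<'E'
import cv2
p=cv2.imread('pics/top0.png')
def crop(x,y,w,h,f,n): cv2.imwrite(n,cv2.resize(p[y:y+h,x:x+w],None,fx=f,fy=f,interpolation=cv2.INTER_CUBIC))
crop(240,230,130,125,6,'pics/c1.png')
crop(400,265,75,75,8,'pics/c2.png')
crop(130,225,80,150,4,'pics/c3.png')
E
```

```text
(no output)
```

View pics/c1.png

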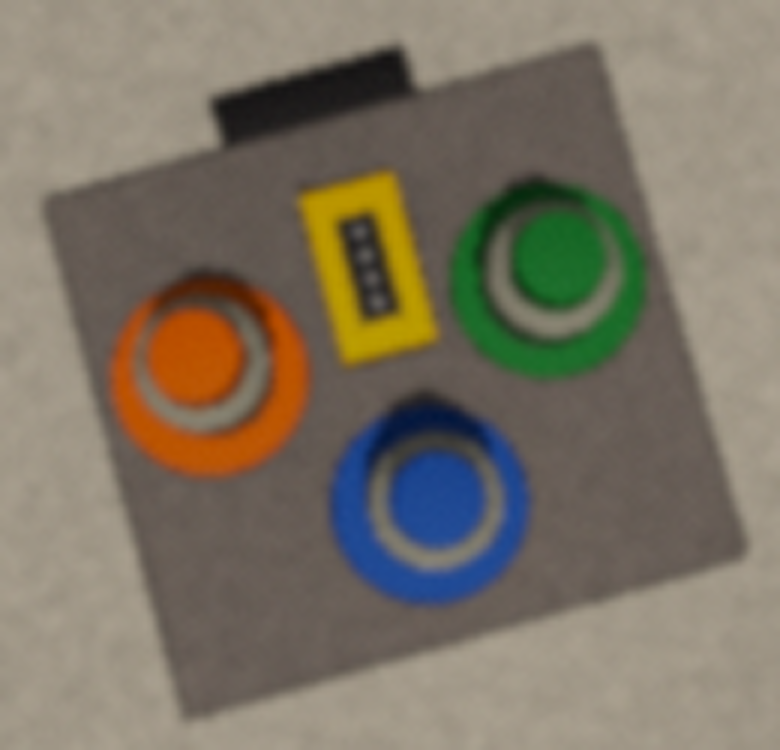

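View pics/c2.png

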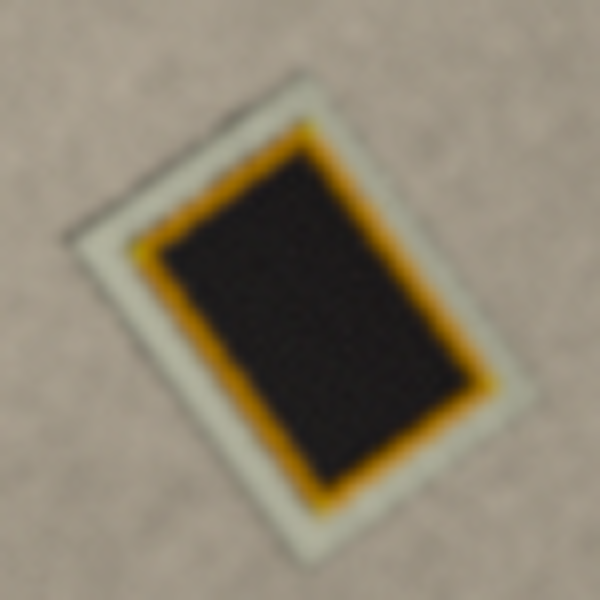

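View pics/c3.png

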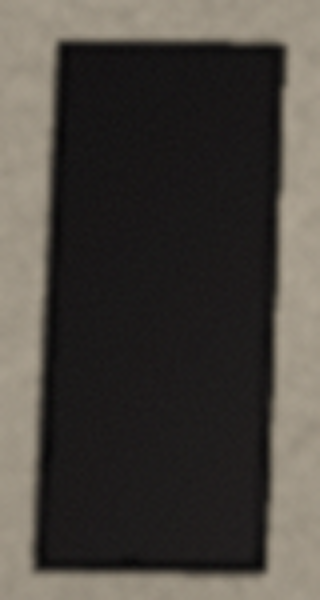

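```bash
cat > m.py <<'E'
from h import *
i=env.camera_info('top')
def un(pts,x0,y0,f): return (np.array(pts,float)+.5)/f-.5+[x0,y0]
r=lambda a:np.round(a,4).tolist()
a=un([[435,498],[195,356],[560,258]],240,230,6); print('caps',r(at_z(i,a,.130)[:,:2]))
a=un([[430.5,506],[210,377],[548.5,280]],240,230,6); S=at_z(i,a,.012)[:,:2];print('seats',r(S))
a=un([[298,195],[395,172],[438,338],[345,365]],240,230,6); C=at_z(i,a,.034)[:,:2];c=C.mean(0)
print('cart',r(c),'sides',[r(np.linalg.norm(C[k]-C[k-1])) for k in range(4)],'dir',r(np.arctan2(*((C[2]+C[3]-C[0]-C[1])[::-1]))))
print('d',r(np.linalg.norm(S-c,axis=1)),[r(np.linalg.norm(S[k]-S[k-1])) for k in range(3)])
for pts,z in ([[303,122],[130,250],[320,517],[498,384]],.014),([[303,75],[70,240],[308,565],[537,395]],.006):
    C=at_z(i,un(pts,400,265,8),z)[:,:2];print('dock',r(C.mean(0)),[r(np.linalg.norm(C[k]-C[k-1])) for k in range(4)],'dir',r(np.arctan2(*((C[2]+C[3]-C[0]-C[1])[::-1]))))
C=at_z(i,un([[60,43],[284,46],[265,570],[37,570]],130,225,4),.014)[:,:2];print('tray',r(C),r(C.mean(0)),[r(np.linalg.norm(C[k]-C[k-1])) for k in range(4)],'dir',r(np.arctan2(*((C[2]+C[3]-C[0]-C[1])[::-1]))))
print('flask',r(at_z(i,[[312,164]],.0)[:,:2]))
E
python3 m.py
```

```text
caps [[0.4916, 0.001], [0.537, 0.0737], [0.5644, -0.0396]]
seats [[0.4902, 0.001], [0.5357, 0.0749], [0.5658, -0.0413]]
cart [0.5701, 0.0199] sides [0.0592, 0.0335, 0.0577, 0.0324] dir -2.9039
d [0.0821, 0.0649, 0.0613] [0.0866, 0.0868, 0.12]
dock [0.5028, -0.2595] [0.0825, 0.0559, 0.0824, 0.0574] dir -2.551
dock [0.5029, -0.2592] [0.1008, 0.0747, 0.1019, 0.074] dir -2.5483
tray [[0.6594, 0.3402], [0.655, 0.2249], [0.3901, 0.2352], [0.3929, 0.3494]] [0.5243, 0.2874] [0.2666, 0.1153, 0.2652, 0.1142] dir 3.105
flask [[0.8058, -0.0087]]
```

Measured sizes agree with the given ones: cartridge about 59 x 33, dock rim 82 x 57 (84 x 58 expected), tray 266 x 115, and seat spacing of at least 86. I'll write a helper for deltas and turn the tool first so the jaws align with the cartridge width.

```bash
cat > g.py <<'E'
import sys
from h import *
from scipy.spatial.transform import Rotation as R
def go(x,y,z,off=0):
    s=env.observe();q=s['ee_rot'];M=R.from_quat([q[1],q[2],q[3],q[0]]).as_matrix()
    d=np.array([x,y,z])-s['eef_pos']; print('tool delta',np.round(M.T@d,4),'jaw',round(float(np.arctan2(M[1,1],M[0,1])),4),'p',np.round(s['eef_pos'],4),'t',round(float(s['t']),2),'F',np.round(s['contact_force'],1),'tilt',np.round(M[:,2],4))
if __name__=='__main__': go(*map(float,sys.argv[1:4]))
E
echo
```

```text
(no output)
```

jog_arm --plan '[-0.3,-0.02,-0.01,0,-0.08,-0.3,-0.03,-0.01,0,-0.08,-0.3,-0.03,-0.02,0,-0.08,-0.3,-0.03,-0.02,0,-0.08,-0.3,0,0,0,0]' --grip_force 50

```text
t: 0.57
eef_pos: [0.2617, 0.5396, 0.2311]
ee_rot: [0.001, -0.123, 0.992, -0.001]
contact_force: [-0.3, -0.0, 0.5]
gripper_width: 0.0554
```

```bash
python3 g.py 0.5363 0.0743 0.2
```

```text
tool delta [-0.153  -0.5181  0.0323] jaw 1.8167 p [0.2617 0.5396 0.2311] t 0.57 F [-0.3 -0.   0.5] tilt [ 0.0017 -0.0016 -1.    ]
```

jog_arm --plan '[-0.3,-0.006,-0.02,0,0,-0.3,-0.011,-0.036,0,0,-0.3,-0.011,-0.036,0,0,-0.3,-0.011,-0.036,0,0,-0.3,-0.011,-0.036,0,0,-0.3,-0.011,-0.036,0,0,-0.3,-0.011,-0.036,0,0,-0.3,-0.011,-0.036,0,0,-0.3,-0.011,-0.036,0,0,-0.3,-0.011,-0.036,0,0]'

```text
t: 1.4
eef_pos: [0.441, 0.2314, 0.2313]
ee_rot: [0.0, -0.118, 0.993, 0.0]
contact_force: [1.1, 0.7, 0.4]
gripper_width: 0.0557
```

jog_arm --plan '[-0.3,-0.011,-0.036,0.005,0,-0.3,-0.011,-0.036,0.005,0,-0.3,-0.01,-0.036,0.005,0,-0.3,-0.008,-0.028,0.01,0,-0.3,-0.004,-0.02,0.005,0,-0.3,-0.003,-0.01,0.002,0,-0.3,0,0,0,0]'

```text
t: 1.98
eef_pos: [0.5259, 0.0814, 0.1987]
ee_rot: [-0.0, -0.117, 0.993, -0.0]
contact_force: [0.0, 0.2, 0.7]
gripper_width: 0.0557
```

```bash
python3 g.py 0.5363 0.0743 0.2
python3 - <<'E'
from h import *
i=env.camera_info('wrist');p,d=env.capture('wrist');cv2.imwrite('pics/w1.png',p);np.save('pics/w1.npy',d);print(proj(i,[[.537,.0737,.130],[.4916,.001,.13],[.5644,-.0396,.13]]).round(1))
import json;json.dump({k:np.array(v).tolist() for k,v in i.items()},open('pics/w1.json','w'))
E
```

```text
tool delta [-0.0085 -0.0093 -0.0013] jaw 1.8061 p [0.5259 0.0814 0.1987] t 1.98 F [0.  0.2 0.7] tilt [-8.e-04 -3.e-04 -1.e+00]
[[299.7 269. ]
 [185.1 161.7]
 [ 98.5 269.1]]
```

View pics/w1.png

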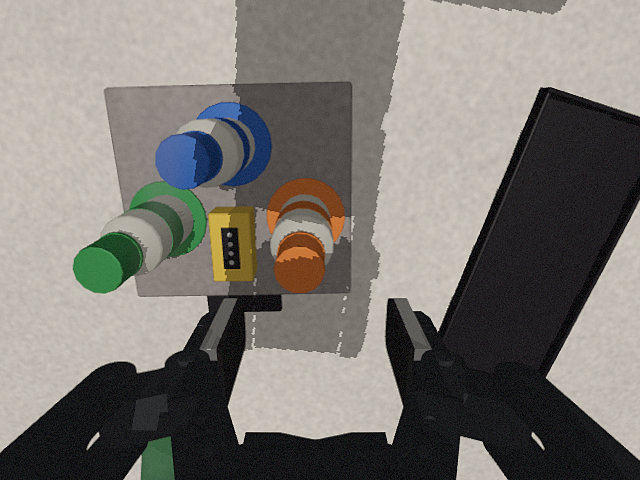

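In the wrist view the orange cap top is at about (300,269), blue at (184,160) and green at (99,268). Projections of my measured positions land within about 2 px, so I'll descend on the orange cap.

jog_arm --plan '[-0.3,-0.009,-0.009,0,0,-0.3,0,0,0.03,0,-0.3,0,0,0.03,0,-0.3,0,0,0.02,0,-0.3,0,0,0.012,0,-0.3,0,0,0.005,0,-0.3,0,0,0,0,-0.3,0,0,0,0]'

```text
t: 2.7
eef_pos: [0.5368, 0.0768, 0.1029]
ee_rot: [0.0, -0.119, 0.993, 0.0]
contact_force: [0.4, 0.2, -0.1]
gripper_width: 0.0553
```

```bash
python3 g.py 0.537 0.0740 0.101;python3 - <<'E'
from h import *
p,d=env.capture('wrist');cv2.imwrite('pics/w2.png',p)
E
```

```text
tool delta [ 0.0005 -0.0027  0.0019] jaw 1.8099 p [0.5368 0.0768 0.1029] t 2.7 F [ 0.4  0.2 -0.1] tilt [ 8.e-04  2.e-04 -1.e+00]
```

View pics/w2.png

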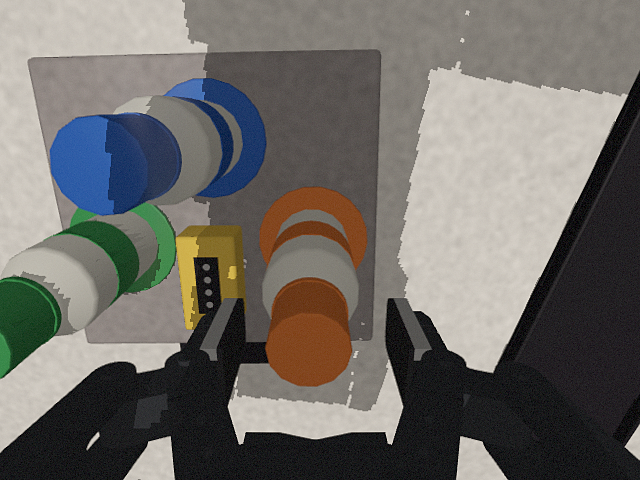

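The cap top at (309,348) lies between the fingers, whose centre is at about 313. I'll make a small correction and close.

jog_arm --plan '[-0.3,0,-0.002,0.001,0,-0.3,0,0,0,0,1,0,0,0,0,1,0,0,0,0,1,0,0,0,0,1,0,0,0,0,1,0,0,0,0,1,0,0,0,0]'

```text
t: 3.42
eef_pos: [0.5371, 0.0741, 0.1019]
ee_rot: [0.0, -0.119, 0.993, 0.0]
contact_force: [-0.3, 0.3, 5.2]
gripper_width: 0.0287
```

```bash
python3 g.py 0.524 0.2874 0.16
python3 - <<'E'
from h import *
p,d=env.capture('wrist');cv2.imwrite('pics/w3.png',p)
E
```

```text
tool delta [-0.0376  0.2104 -0.0581] jaw 1.8089 p [0.5371 0.0741 0.1019] t 3.42 F [-0.3  0.3  5.2] tilt [ 9.e-04  1.e-04 -1.e+00]
```

View pics/w3.png

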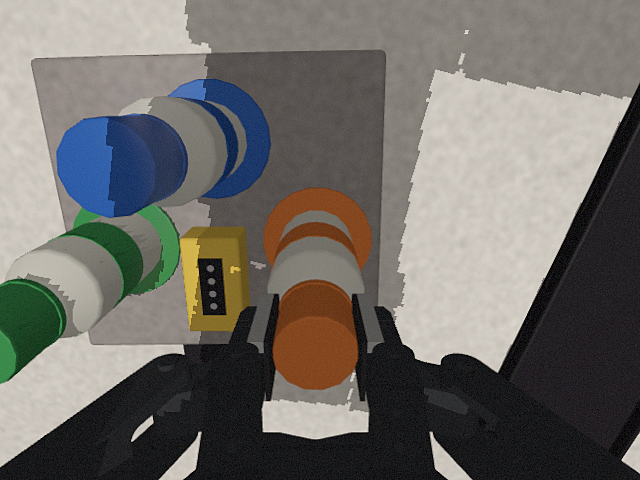

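Gripped at 28.7 mm. The grasp pose for orange was (0.5371, 0.0741, 0.1019). Next I'll lift it and carry it to the tray.

jog_arm --plan '[1,0,0,-0.008,0,1,0,0,-0.018,0,1,0,0.005,-0.02,0,1,-0.003,0.015,-0.012,0,1,-0.005,0.022,0,0,1,-0.005,0.028,0,0,1,-0.005,0.03,0,0,1,-0.005,0.03,0,0,1,-0.005,0.028,0,0,1,-0.004,0.022,0,0]'

```text
t: 4.3
eef_pos: [0.5249, 0.2585, 0.1597]
ee_rot: [0.0, -0.119, 0.993, 0.0]
contact_force: [-0.9, -0.6, -1.0]
gripper_width: 0.0286
```

jog_arm --plan '[1,-0.003,0.016,0,0,1,-0.002,0.01,0,0,1,-0.001,0.005,0,0,1,0,0,0,0]'

```text
t: 4.63
eef_pos: [0.5238, 0.2886, 0.1593]
ee_rot: [-0.0, -0.119, 0.993, -0.0]
contact_force: [-0.4, 0.2, -1.7]
gripper_width: 0.0285
```

```bash
python3 g.py 0.524 0.2874 0.095
python3 - <<'E'
from h import *
p,d=env.capture('scene');cv2.imwrite('pics/s1.png',p[100:400,240:640])
E
```

```text
tool delta [ 0.0001 -0.0012  0.0643] jaw 1.8098 p [0.5238 0.2886 0.1593] t 4.63 F [-0.4  0.2 -1.7] tilt [-1.e-04 -1.e-04 -1.e+00]
```

View pics/s1.png

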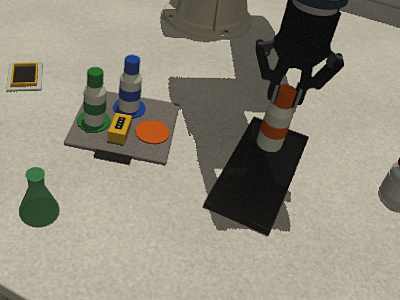

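The picture shows orange held upright over the tray, with its seat clear at (152,131). I'll lower it, finishing slowly.

jog_arm --plan '[1,0,-0.001,0.012,0,1,0,0,0.02,0,1,0,0,0.018,0,1,0,0,0.008,0,1,0,0,0.003,0,1,0,0,0.002,0,1,0,0,0.001,0,1,0,0,0,0]'

```text
t: 5.35
eef_pos: [0.5246, 0.2872, 0.0959]
ee_rot: [0.0, -0.119, 0.993, 0.0]
contact_force: [0.4, 0.5, -0.4]
gripper_width: 0.0292
```

jog_arm --plan '[1,0,0,0.001,0,1,0,0,0,0]'

```text
t: 5.52
eef_pos: [0.5245, 0.2873, 0.0948]
ee_rot: [0.0, -0.119, 0.993, 0.0]
contact_force: [-0.3, 0.5, -1.2]
gripper_width: 0.0292
```

jog_arm --plan '[1,0,0,0.001,0,1,0,0,0,0]'

```text
t: 5.68
eef_pos: [0.5245, 0.2874, 0.0939]
ee_rot: [0.001, -0.119, 0.993, 0.0]
contact_force: [-0.3, -0.1, 2.7]
gripper_width: 0.0285
```

Contact came at 0.0939, as predicted. Release, then go to blue.

jog_arm --plan '[0.3,0,0,0,0,-0.1,0,0,0,0,-0.3,0,0,0,0,-0.3,0,0,0,0,-0.3,0,0,-0.005,0,-0.3,0,0,-0.02,0,-0.3,0,0,-0.03,0,-0.3,0,0,-0.03,0,-0.3,0,-0.02,-0.015,0,-0.3,0,-0.03,0,0]'

```text
t: 6.52
eef_pos: [0.5379, 0.2408, 0.1979]
ee_rot: [0.003, -0.12, 0.993, 0.001]
contact_force: [0.7, 0.4, 0.7]
gripper_width: 0.0557
```

```bash
python3 g.py 0.4916 0.001 0.19
python3 - <<'E'
from h import *
p,d=env.capture('scene');cv2.imwrite('pics/s2.png',p[100:400,240:640])
E
```

```text
tool delta [ 0.1022 -0.2218  0.0067] jaw 1.8116 p [0.5379 0.2408 0.1979] t 6.52 F [0.7 0.4 0.7] tilt [ 0.0064  0.0035 -1.    ]
```

View pics/s2.png

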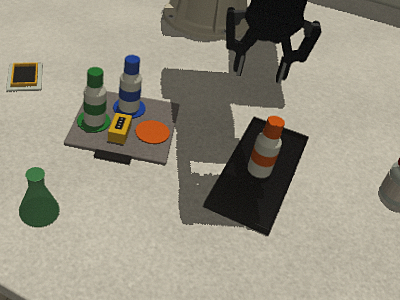

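Orange stands upright in the tray at (264,150). On to blue.

jog_arm --plan '[-0.3,0.013,-0.03,0,0,-0.3,0.016,-0.034,0,0,-0.3,0.016,-0.034,0,0,-0.3,0.016,-0.034,0,0,-0.3,0.015,-0.034,0,0,-0.3,0.012,-0.025,0,0,-0.3,0.008,-0.015,0.005,0,-0.3,0.004,-0.005,0.002,0,-0.3,0,0,0,0,-0.3,0,0,0,0]'

```text
t: 7.4
eef_pos: [0.4886, 0.0102, 0.1864]
ee_rot: [0.0, -0.118, 0.993, 0.0]
contact_force: [-0.0, -0.3, 0.2]
gripper_width: 0.0553
```

```bash
python3 g.py 0.4916 0.001 0.102
python3 - <<'E'
from h import *
i=env.camera_info('wrist');p,d=env.capture('wrist');cv2.imwrite('pics/w4.png',p);print(proj(i,[[.4916,.001,.13],[.5644,-.0396,.13],[.5357,.0749,.012]]).round(1))
E
```

```text
tool delta [-0.0008 -0.0097  0.0844] jaw 1.8082 p [0.4886 0.0102 0.1864] t 7.4 F [-0.  -0.3  0.2] tilt [-0.e+00  4.e-04 -1.e+00]
[[299.4 263.2]
 [204.4 360.3]
 [375.8 278.5]]
```

View pics/w4.png

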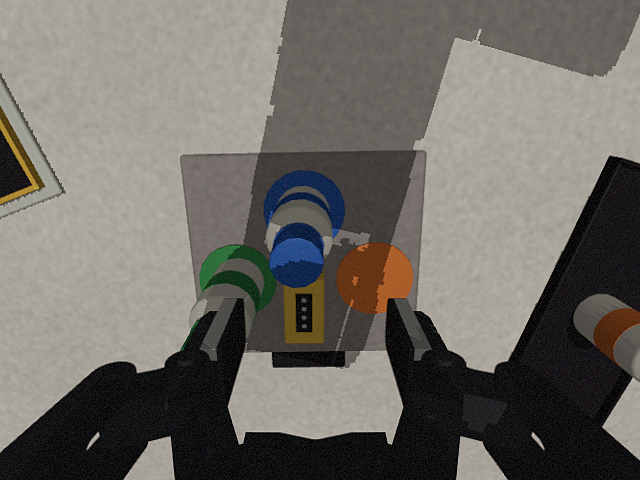

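Blue cap top is at (297,262), predicted (299,263). The orange seat is at (375,278), predicted (376,278). Descend.

jog_arm --plan '[-0.3,-0.001,-0.01,0.005,0,-0.3,0,0,0.025,0,-0.3,0,0,0.028,0,-0.3,0,0,0.016,0,-0.3,0,0,0.008,0,-0.3,0,0,0.002,0,-0.3,0,0,0,0,-0.3,0,0,0,0]'

```text
t: 8.12
eef_pos: [0.4927, 0.0006, 0.103]
ee_rot: [0.001, -0.119, 0.993, -0.0]
contact_force: [1.1, 0.3, 0.7]
gripper_width: 0.0555
```

```bash
python3 g.py 0.4916 0.001 0.102
python3 - <<'E'
from h import *
p,d=env.capture('wrist');cv2.imwrite('pics/w5.png',p)
E
```

```text
tool delta [0.001  0.0007 0.001 ] jaw 1.8095 p [0.4927 0.0006 0.103 ] t 8.12 F [1.1 0.3 0.7] tilt [ 0.0012 -0.     -1.    ]
```

View pics/w5.png

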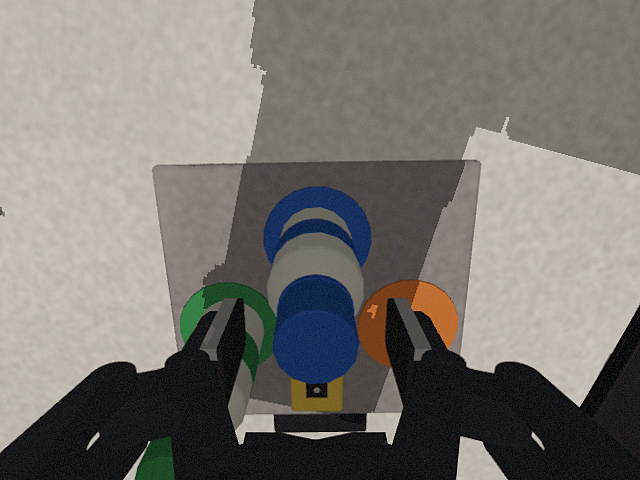

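The cap at (316,347) is centred between the fingers (313). Close.

jog_arm --plan '[-0.3,0.001,0.001,0.001,0,1,0,0,0,0,1,0,0,0,0,1,0,0,0,0,1,0,0,0,0,1,0,0,0,0,1,0,0,0,0]'

```text
t: 8.75
eef_pos: [0.4912, 0.0011, 0.1019]
ee_rot: [0.001, -0.119, 0.993, -0.0]
contact_force: [-1.1, -0.8, 6.4]
gripper_width: 0.029
```

```bash
python3 g.py 0.4443 0.2903 0.16
```

```text
tool delta [-0.0227  0.2921 -0.0581] jaw 1.809 p [0.4912 0.0011 0.1019] t 8.75 F [-1.1 -0.8  6.4] tilt [ 1.2e-03 -1.0e-04 -1.0e+00]
```

jog_arm --plan '[1,0,0,-0.008,0,1,0,0,-0.018,0,1,0,0.005,-0.02,0,1,0,0.015,-0.012,0,1,-0.003,0.027,0,0,1,-0.003,0.03,0,0,1,-0.003,0.03,0,0,1,-0.003,0.03,0,0,1,-0.003,0.03,0,0,1,-0.003,0.03,0,0]'

```text
t: 9.58
eef_pos: [0.4611, 0.1982, 0.1598]
ee_rot: [0.0, -0.119, 0.993, 0.0]
contact_force: [0.4, -0.3, -1.2]
gripper_width: 0.0283
```

jog_arm --plan '[1,-0.003,0.03,0,0,1,-0.002,0.027,0,0,1,0,0.02,0,0,1,0,0.012,0,0,1,0,0.006,0,0,1,0,0,0,0,1,0,0,0,0]'

```text
t: 10.17
eef_pos: [0.4441, 0.2896, 0.1593]
ee_rot: [-0.0, -0.119, 0.993, -0.0]
contact_force: [0.2, -0.4, -1.1]
gripper_width: 0.0284
```

```bash
python3 g.py 0.4443 0.2903 0.0939;  python3 - <<'E'
from h import *
p,d=env.capture('scene');cv2.imwrite('pics/s3.png',p[100:400,240:640])
E
```

```text
tool delta [-0.0004  0.0006  0.0654] jaw 1.8093 p [0.4441 0.2896 0.1593] t 10.17 F [ 0.2 -0.4 -1.1] tilt [-2.e-04 -6.e-04 -1.e+00]
```

View pics/s3.png

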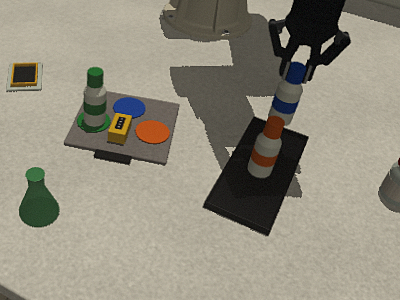

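Blue is held over its tray slot, clear of orange. Lower it.

jog_arm --plan '[1,0,0,0.012,0,1,0,0,0.02,0,1,0,0,0.018,0,1,0,0,0.008,0,1,0,0,0.003,0,1,0,0,0.002,0,1,0,0,0.001,0,1,0,0,0.001,0,1,0,0,0,0]'

```text
t: 10.97
eef_pos: [0.4445, 0.2905, 0.0949]
ee_rot: [0.0, -0.119, 0.993, 0.0]
contact_force: [-0.7, 0.3, -1.1]
gripper_width: 0.0286
```

jog_arm --plan '[1,0,0,0.001,0,1,0,0,0,0]'

```text
t: 11.13
eef_pos: [0.4446, 0.2906, 0.094]
ee_rot: [0.001, -0.119, 0.993, 0.0]
contact_force: [-0.5, -1.1, 3.2]
gripper_width: 0.0284
```

Contact. Release, then go to green.

jog_arm --plan '[0.3,0,0,0,0,-0.1,0,0,0,0,-0.3,0,0,0,0,-0.3,0,0,0,0,-0.3,0,0,-0.005,0,-0.3,0,0,-0.02,0,-0.3,0,0,-0.03,0,-0.3,0,0,-0.03,0,-0.3,0,-0.01,-0.01,0,-0.3,0,0,0,0]'

```text
t: 11.97
eef_pos: [0.4481, 0.2806, 0.1913]
ee_rot: [0.002, -0.119, 0.993, 0.001]
contact_force: [0.3, -0.0, 0.1]
gripper_width: 0.0557
```

```bash
python3 g.py 0.5644 -0.0396 0.19
```

```text
tool delta [-0.0374 -0.3386  0.0011] jaw 1.8091 p [0.4481 0.2806 0.1913] t 11.97 F [ 0.3 -0.   0.1] tilt [ 0.0045  0.0022 -1.    ]
```

jog_arm --plan '[-0.3,-0.002,-0.02,0,0,-0.3,-0.004,-0.036,0,0,-0.3,-0.004,-0.036,0,0,-0.3,-0.004,-0.036,0,0,-0.3,-0.004,-0.036,0,0,-0.3,-0.004,-0.036,0,0,-0.3,-0.004,-0.036,0,0,-0.3,-0.004,-0.036,0,0,-0.3,-0.004,-0.03,0,0,-0.3,-0.002,-0.02,0,0]'

```text
t: 12.8
eef_pos: [0.5575, -0.0266, 0.187]
ee_rot: [-0.001, -0.118, 0.993, -0.0]
contact_force: [-0.8, 0.7, -0.4]
gripper_width: 0.0556
```

jog_arm --plan '[-0.3,-0.002,-0.012,0,0,-0.3,0,-0.005,0,0,-0.3,0,0,0,0,-0.3,0,0,0,0]'

```text
t: 13.13
eef_pos: [0.5627, -0.0391, 0.1877]
ee_rot: [-0.001, -0.119, 0.993, 0.0]
contact_force: [-0.7, 1.1, -0.3]
gripper_width: 0.0557
```

```bash
python3 g.py 0.5644 -0.0396 0.102
python3 - <<'E'
from h import *
i=env.camera_info('wrist');p,d=env.capture('wrist');cv2.imwrite('pics/w6.png',p);print(proj(i,[[.5644,-.0396,.13],[.5357,.0749,.012],[.4902,.001,.012]]).round(1))
E
```

```text
tool delta [-0.0016 -0.001   0.0857] jaw 1.809 p [ 0.5627 -0.0391  0.1877] t 13.13 F [-0.7  1.1 -0.3] tilt [-1.3e-03  5.0e-04 -1.0e+00]
[[315.6 263.6]
 [457.5 210.8]
 [388.1 134. ]]
```

View pics/w6.png

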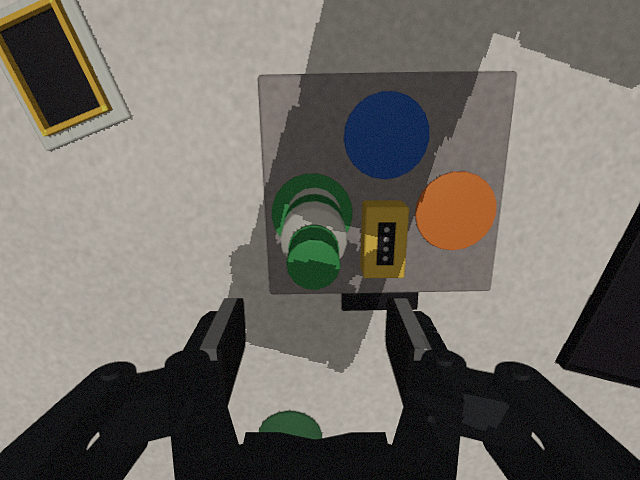

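The green cap top is at (313,264), predicted (316,264). The blue and orange seats at (387,134) and (457,210) match their projections. Descend.

jog_arm --plan '[-0.3,-0.002,-0.002,0.008,0,-0.3,0,0,0.025,0,-0.3,0,0,0.028,0,-0.3,0,0,0.016,0,-0.3,0,0,0.007,0,-0.3,0,0,0.002,0,-0.3,0,0,0,0,-0.3,0,0,0,0]'

```text
t: 13.85
eef_pos: [0.5665, -0.0411, 0.1032]
ee_rot: [0.001, -0.119, 0.993, -0.0]
contact_force: [0.2, -0.1, -0.0]
gripper_width: 0.0555
```

```bash
python3 g.py 0.5644 -0.0396 0.102
python3 - <<'E'
from h import *
p,d=env.capture('wrist');cv2.imwrite('pics/w7.png',p)
E
```

```text
tool delta [0.0017 0.0019 0.0012] jaw 1.8094 p [ 0.5665 -0.0411  0.1032] t 13.85 F [ 0.2 -0.1 -0. ] tilt [ 1.4e-03 -1.0e-04 -1.0e+00]
```

View pics/w7.png

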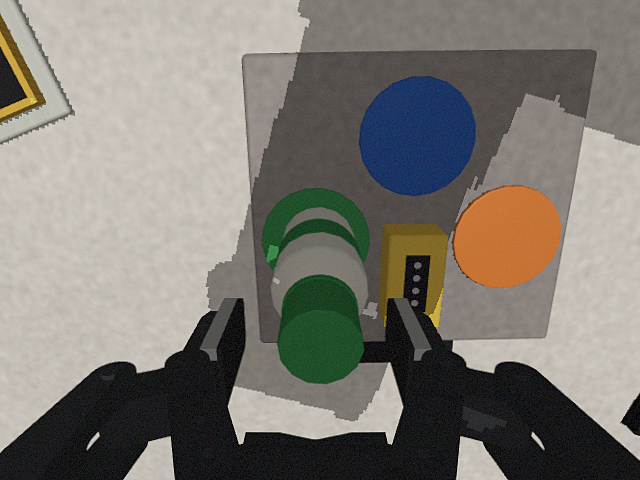

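The cap at (320,343) is 7 px from finger centre, about 2.5 mm, which agrees with the +1.9 mm delta. Correct and close.

jog_arm --plan '[-0.3,0.002,0.002,0.001,0,-0.3,0,0,0,0,1,0,0,0,0,1,0,0,0,0,1,0,0,0,0,1,0,0,0,0,1,0,0,0,0,1,0,0,0,0]'

```text
t: 14.57
eef_pos: [0.5637, -0.0399, 0.1019]
ee_rot: [0.0, -0.119, 0.993, -0.0]
contact_force: [-0.9, -0.2, 5.5]
gripper_width: 0.0287
```

```bash
python3 g.py 0.6042 0.2845 0.16
```

```text
tool delta [-0.1159  0.3057 -0.0581] jaw 1.8089 p [ 0.5637 -0.0399  0.1019] t 14.57 F [-0.9 -0.2  5.5] tilt [ 7.e-04 -1.e-04 -1.e+00]
```

jog_arm --plan '[1,0,0,-0.009,0,1,0,0,-0.02,0,1,0,0,-0.02,0,1,-0.004,0.01,-0.009,0,1,-0.008,0.02,0,0,1,-0.01,0.028,0,0,1,-0.011,0.028,0,0,1,-0.011,0.028,0,0,1,-0.011,0.028,0,0,1,-0.011,0.028,0,0]'

```text
t: 15.4
eef_pos: [0.5871, 0.1431, 0.1592]
ee_rot: [-0.0, -0.119, 0.993, 0.0]
contact_force: [0.4, -0.8, -0.9]
gripper_width: 0.0288
```

jog_arm --plan '[1,-0.011,0.028,0,0,1,-0.01,0.028,0,0,1,-0.01,0.028,0,0,1,-0.009,0.022,0,0,1,-0.005,0.015,0,0,1,-0.003,0.01,0,0,1,-0.002,0.004,0,0,1,0,0,0,0,1,0,0,0,0]'

```text
t: 16.15
eef_pos: [0.6039, 0.283, 0.1591]
ee_rot: [-0.0, -0.119, 0.993, -0.0]
contact_force: [-0.6, -0.2, -0.9]
gripper_width: 0.0286
```

```bash
python3 g.py 0.6042 0.2845 0.094
```

```text
tool delta [-0.0006  0.0014  0.0651] jaw 1.8087 p [0.6039 0.283  0.1591] t 16.15 F [-0.6 -0.2 -0.9] tilt [-5.e-04 -6.e-04 -1.e+00]
```

jog_arm --plan '[1,0,0.001,0.012,0,1,0,0,0.02,0,1,0,0,0.018,0,1,0,0,0.008,0,1,0,0,0.003,0,1,0,0,0.002,0,1,0,0,0.001,0,1,0,0,0,0]'

```text
t: 16.82
eef_pos: [0.6044, 0.2849, 0.0959]
ee_rot: [0.001, -0.119, 0.993, 0.0]
contact_force: [-0.6, -0.2, -2.2]
gripper_width: 0.029
```

jog_arm --plan '[1,0,0,0.001,0,1,0,0,0,0]'

```text
t: 16.98
eef_pos: [0.6042, 0.285, 0.0949]
ee_rot: [0.0, -0.119, 0.993, 0.0]
contact_force: [0.6, -0.5, -1.1]
gripper_width: 0.0287
```

jog_arm --plan '[1,0,0,0.001,0,1,0,0,0,0]'

```text
t: 17.15
eef_pos: [0.6043, 0.2851, 0.0939]
ee_rot: [0.001, -0.119, 0.993, 0.0]
contact_force: [-0.4, -0.0, 2.8]
gripper_width: 0.029
```

jog_arm --plan '[0.3,0,0,0,0,-0.1,0,0,0,0,-0.3,0,0,0,0,-0.3,0,0,0,0,-0.3,0,0,-0.005,0,-0.3,0,0,-0.02,0,-0.3,0,0,-0.03,0,-0.3,0,0,-0.03,0,-0.3,0,-0.01,-0.01,0,-0.3,0,0,0,0]'

```text
t: 17.98
eef_pos: [0.6083, 0.2749, 0.1921]
ee_rot: [0.003, -0.119, 0.993, 0.001]
contact_force: [-0.4, 0.0, -0.0]
gripper_width: 0.0555
```

```bash
python3 g.py 0.57 0.02 0.14;  python3 - <<'E'
from h import *
p,d=env.capture('scene');cv2.imwrite('pics/s4.png',p[100:400,240:640])
p,d=env.capture('top');cv2.imwrite('pics/t1.png',p);cv2.imwrite('pics/t1c.png',cv2.resize(p[230:355,240:370],None,fx=6,fy=6,interpolation=cv2.INTER_CUBIC))
E
```

```text
tool delta [ 0.0976 -0.2387  0.0514] jaw 1.8089 p [0.6083 0.2749 0.1921] t 17.98 F [-0.4  0.  -0. ] tilt [ 0.0055  0.0018 -1.    ]
```

View pics/s4.png

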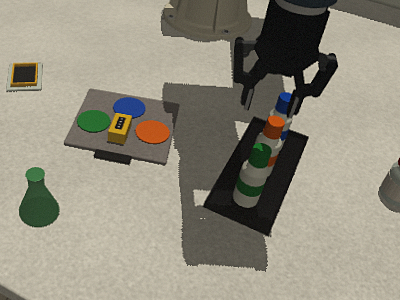

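View pics/t1c.png

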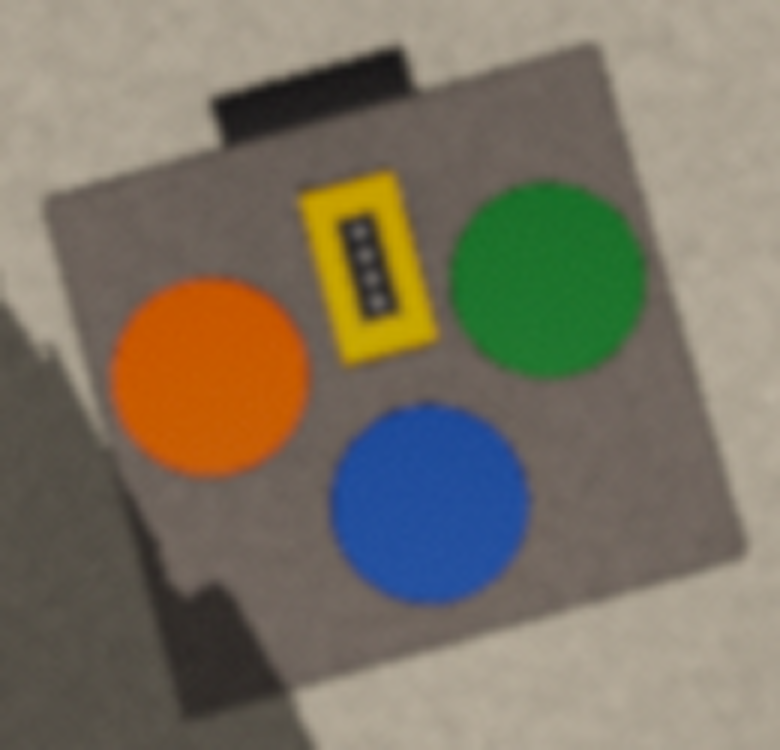

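All three bottles stand in the tray and the carrier holds only the cartridge. Seat outlines in the crop are orange (210,377), blue (430,505) and green (548,280), confirming the earlier readings. Next is the cartridge.

jog_arm --plan '[-0.3,0.01,-0.02,0,0,-0.3,0.013,-0.034,0,0,-0.3,0.015,-0.036,0,0,-0.3,0.015,-0.036,0,0,-0.3,0.015,-0.034,0.005,0,-0.3,0.013,-0.03,0.01,0,-0.3,0.009,-0.025,0.015,0,-0.3,0.005,-0.016,0.015,0,-0.3,0.002,-0.008,0.006,0,-0.3,0,0,0,0]'

```text
t: 18.92
eef_pos: [0.5664, 0.0187, 0.1346]
ee_rot: [-0.003, -0.118, 0.993, 0.0]
contact_force: [0.7, 0.5, 0.0]
gripper_width: 0.0553
```

jog_arm --plan '[-0.3,0,0,0,0]'

```text
t: 19.0
eef_pos: [0.568, 0.0204, 0.1365]
ee_rot: [-0.001, -0.118, 0.993, 0.0]
contact_force: [0.3, 0.2, 0.5]
gripper_width: 0.0555
```

```bash
python3 g.py 0.5701 0.0199 0.06;  python3 - <<'E'
from h import *
i=env.camera_info('wrist');p,d=env.capture('wrist');cv2.imwrite('pics/w8.png',p)
u=np.array([np.cos(.2377),np.sin(.2377)]);v=np.array([-u[1],u[0]]);c=np.array([.5701,.0199])
print(proj(i,[[*(c+a*.03*u+b*.017*v),.034] for a,b in((1,1),(1,-1),(-1,-1),(-1,1))]+[[*c,.034]]).round(1))
E
```

```text
tool delta [-0.0021 -0.001   0.0765] jaw 1.8082 p [0.568  0.0204 0.1365] t 19.0 F [0.3 0.2 0.5] tilt [-1.9e-03  3.0e-04 -1.0e+00]
[[340.6 281.7]
 [290.2 281.7]
 [288.3 193.9]
 [342.4 193.9]
 [315.4 239.3]]
```

View pics/w8.png

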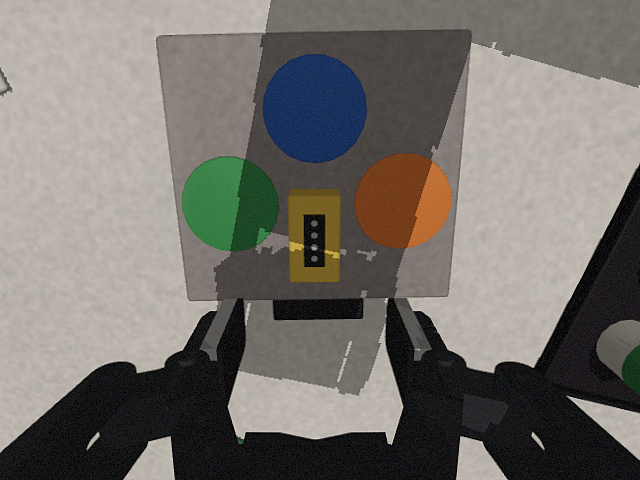

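Cartridge corners at about (290,282) and (340,282), with the centre near (314,239), match the projection within a pixel or two. Descend to TCP z = 0.018.

jog_arm --plan '[-0.3,-0.002,-0.001,0.015,0,-0.3,0,0,0.03,0,-0.3,0,0,0.03,0,-0.3,0,0,0.02,0,-0.3,0,0,0.01,0,-0.3,0,0,0.006,0,-0.3,0,0,0.002,0,-0.3,0,0,0,0,-0.3,0,0,0,0]'

```text
t: 19.8
eef_pos: [0.5716, 0.0198, 0.0255]
ee_rot: [0.001, -0.119, 0.993, -0.0]
contact_force: [-0.2, -0.0, -0.5]
gripper_width: 0.0557
```

```bash
python3 g.py 0.5701 0.0199 0.018;  python3 - <<'E'
from h import *
i=env.camera_info('wrist');p,d=env.capture('wrist');cv2.imwrite('pics/w9.png',p)
E
```

```text
tool delta [0.0014 0.0005 0.0075] jaw 1.8092 p [0.5716 0.0198 0.0255] t 19.8 F [-0.2 -0.  -0.5] tilt [ 1.9e-03  1.0e-04 -1.0e+00]
```

View pics/w9.png

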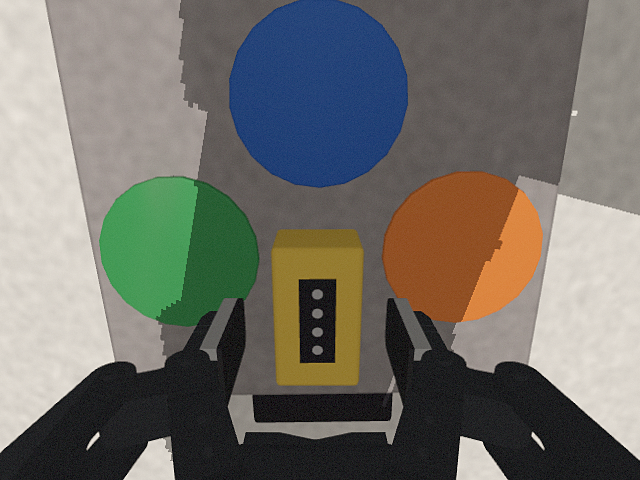

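The cartridge sits between the fingers at x 275–360, axis aligned. Go down the last bit and close.

jog_arm --plan '[-0.3,0.001,0.001,0.005,0,-0.3,0,0,0.002,0,-0.3,0,0,0,0,-0.3,0,0,0,0,1,0,0,0,0,1,0,0,0,0,1,0,0,0,0,1,0,0,0,0,1,0,0,0,0]' --grip_force 40

```text
t: 20.6
eef_pos: [0.5696, 0.0202, 0.0176]
ee_rot: [0.0, -0.119, 0.993, -0.0]
contact_force: [-0.6, -0.4, 4.8]
gripper_width: 0.0332
```

```bash
python3 g.py 0.5029 -0.2594 0.08;  python3 - <<'E'
from h import *
i=env.camera_info('wrist');p,d=env.capture('wrist');cv2.imwrite('pics/w10.png',p)
E
```

```text
tool delta [ 0.1308 -0.256  -0.0625] jaw 1.809 p [0.5696 0.0202 0.0176] t 20.6 F [-0.6 -0.4  4.8] tilt [ 5.e-04 -0.e+00 -1.e+00]
```

View pics/w10.png

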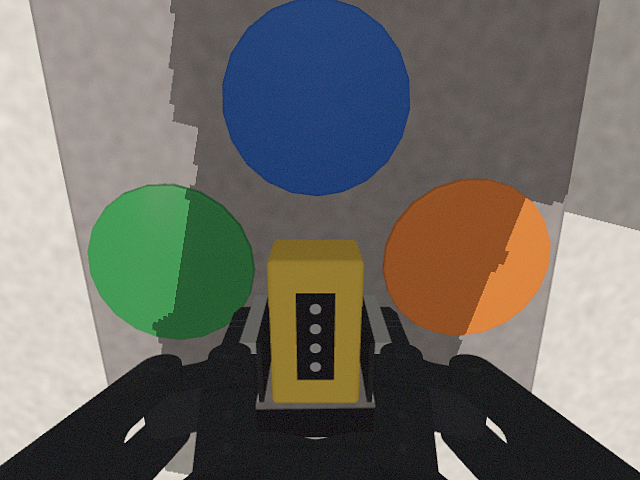

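Gripped at 33.2 mm, square in the jaws. Lift, and turn toward the dock's orientation.

jog_arm --plan '[1,0,0,-0.006,0,1,0,0,-0.015,0,1,0,0,-0.02,0,1,0,0,-0.015,-0.04,1,0,0,-0.006,-0.05,1,0,0,0,-0.06,1,0,0,0,-0.05,1,0,0,0,-0.036,1,0,0,0,0,1,0,0,0,0]'

```text
t: 21.48
eef_pos: [0.5691, 0.0203, 0.0793]
ee_rot: [-0.0, -0.291, 0.957, 0.0]
contact_force: [-0.8, 0.5, -0.7]
gripper_width: 0.0333
```

```bash
python3 g.py 0.5029 -0.2594 0.08
```

```text
tool delta [ 0.2107 -0.1955 -0.0007] jaw 2.1613 p [0.5691 0.0203 0.0793] t 21.48 F [-0.8  0.5 -0.7] tilt [-4.e-04 -0.e+00 -1.e+00]
```

jog_arm --plan '[1,0.01,-0.009,0,0,1,0.016,-0.015,0,0,1,0.021,-0.02,0,0,1,0.021,-0.019,0,0,1,0.021,-0.02,0,0,1,0.021,-0.019,0,0,1,0.021,-0.02,0,0,1,0.021,-0.019,0,0,1,0.021,-0.02,0,0,1,0.016,-0.015,0,0]'

```text
t: 22.32
eef_pos: [0.5096, -0.2338, 0.0793]
ee_rot: [-0.0, -0.291, 0.957, -0.0]
contact_force: [-0.2, -0.8, -1.2]
gripper_width: 0.0329
```

jog_arm --plan '[1,0.011,-0.01,0,0,1,0.007,-0.006,0,0,1,0.004,-0.004,0,0,1,0,0,0,0,1,0,0,0,0,1,0,0,0,0]'

```text
t: 22.82
eef_pos: [0.5038, -0.2594, 0.0792]
ee_rot: [-0.0, -0.292, 0.956, 0.0]
contact_force: [-0.5, 0.4, -1.0]
gripper_width: 0.0332
```

```bash
python3 g.py 0.5029 -0.2594 0.016;  python3 - <<'E'
from h import *
i=env.camera_info('wrist');p,d=env.capture('wrist');cv2.imwrite('pics/w11.png',p)
u=np.array([np.cos(.5919),np.sin(.5919)]);v=np.array([-u[1],u[0]]);c=np.array([.5029,-.2594])
print(proj(i,[[*(c+a*.042*u+b*.029*v),.014] for a,b in((1,1),(1,-1),(-1,-1),(-1,1))]).round(1))
E
```

```text
tool delta [0.0007 0.0004 0.0632] jaw 2.1634 p [ 0.5038 -0.2594  0.0792] t 22.82 F [-0.5  0.4 -1. ] tilt [-2.e-04  3.e-04 -1.e+00]
[[367.  322.3]
 [269.1 322.3]
 [263.7 180.9]
 [373.5 181. ]]
```

View pics/w11.png

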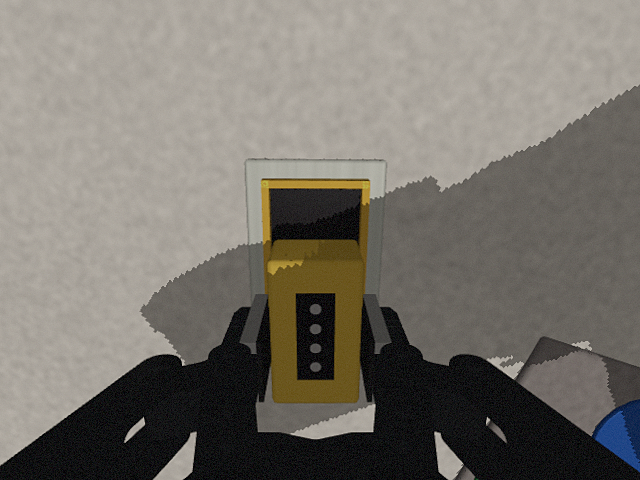

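The dock's rim corners at (262,180) and (371,180) are about 2 px left of the projection, roughly 1.2 mm, so I'll shift by -1 mm in y and lower it.

jog_arm --plan '[1,0.001,-0.001,0.01,0,1,0,0,0.018,0,1,0,0,0.014,0,1,0,0,0.008,0,1,0,0,0.004,0,1,0,0,0.002,0,1,0,0,0,0,1,0,0,0,0]'

```text
t: 23.53
eef_pos: [0.5038, -0.2617, 0.0236]
ee_rot: [0.0, -0.292, 0.956, -0.0]
contact_force: [-0.1, -0.4, -1.2]
gripper_width: 0.0331
```

```bash
python3 g.py 0.5029 -0.2594 0.0156;  python3 - <<'E'
from h import *
i=env.camera_info('wrist');p,d=env.capture('wrist');cv2.imwrite('pics/w12.png',p)
E
```

```text
tool delta [-0.0005  0.0024  0.008 ] jaw 2.1632 p [ 0.5038 -0.2617  0.0236] t 23.53 F [-0.1 -0.4 -1.2] tilt [ 5.e-04 -3.e-04 -1.e+00]
```

View pics/w12.png

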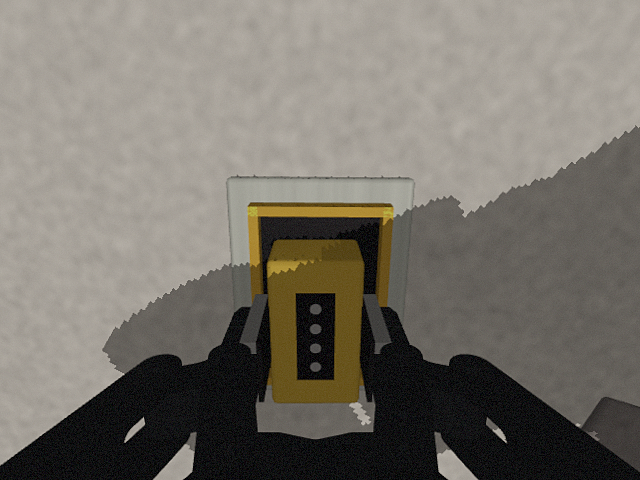

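Rim x 248–394 gives a centre of 321, against cartridge centre 315, so +2.4 mm in y is needed, agreeing with the top-camera delta. Correct it and lower slowly.

jog_arm --plan '[1,0,0.002,0,0,1,0,0,0.002,0,1,0,0,0.002,0,1,0,0,0.002,0,1,0,0,0.001,0,1,0,0,0,0]'

```text
t: 24.08
eef_pos: [0.5021, -0.2598, 0.016]
ee_rot: [-0.0, -0.292, 0.956, 0.0]
contact_force: [0.8, 0.1, 0.1]
gripper_width: 0.0331
```

jog_arm --plan '[1,0,0,0.001,0,1,0,0,0,0]'

```text
t: 24.25
eef_pos: [0.5023, -0.2599, 0.0156]
ee_rot: [-0.0, -0.292, 0.956, 0.0]
contact_force: [-2.0, 0.3, 3.5]
gripper_width: 0.033
```

```bash
python3 g.py 0.5029 -0.2594 0.0156;  python3 - <<'E'
from h import *
i=env.camera_info('wrist');p,d=env.capture('wrist');cv2.imwrite('pics/w13.png',p)
E
```

```text
tool delta [-0.0008  0.0001 -0.    ] jaw 2.163 p [ 0.5023 -0.2599  0.0156] t 24.25 F [-2.   0.3  3.5] tilt [-1.e-04  0.e+00 -1.e+00]
```

View pics/w13.png

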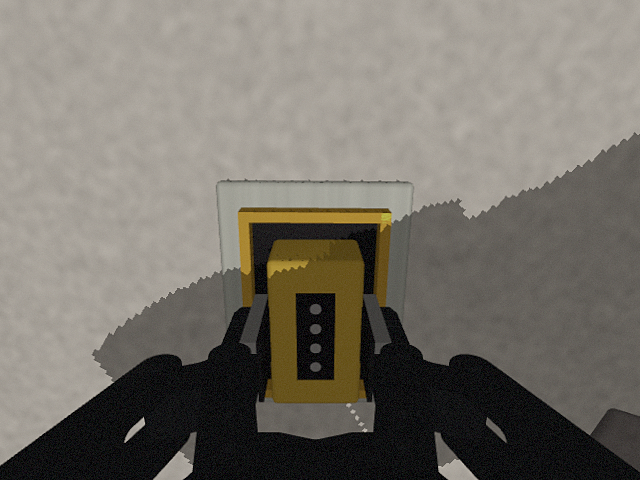

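It touches the pocket floor at z = 0.0156 as expected, centred (rim 239–392, cartridge 268–363). Release and rise.

jog_arm --plan '[0.2,0,0,0,0,0,0,0,0,0,-0.3,0,0,0,0,-0.3,0,0,0,0,-0.3,0,0,-0.005,0,-0.3,0,0,-0.02,0,-0.3,0,0,-0.035,0,-0.3,0,0,-0.035,0,-0.3,0,0,-0.035,0,-0.3,0,0,-0.035,0]'

```text
t: 25.13
eef_pos: [0.502, -0.2597, 0.1823]
ee_rot: [-0.0, -0.292, 0.956, 0.0]
contact_force: [0.4, -1.0, 0.4]
gripper_width: 0.0556
```

```bash
python3 g.py 0.6043 0.2851 0.2;  python3 - <<'E'
from h import *
i=env.camera_info('wrist');p,d=env.capture('wrist');cv2.imwrite('pics/w14.png',p)
p,d=env.capture('scene');cv2.imwrite('pics/s5.png',cv2.resize(p[130:260,200:400],None,fx=4,fy=4))
E
```

```text
tool delta [-0.389   0.3949 -0.0178] jaw 2.1631 p [ 0.502  -0.2597  0.1823] t 25.13 F [ 0.4 -1.   0.4] tilt [-0. -0. -1.]
```

View pics/w14.png

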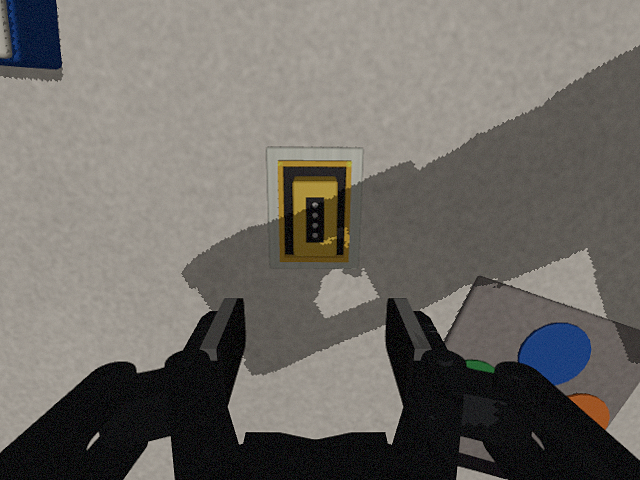

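View pics/s5.png

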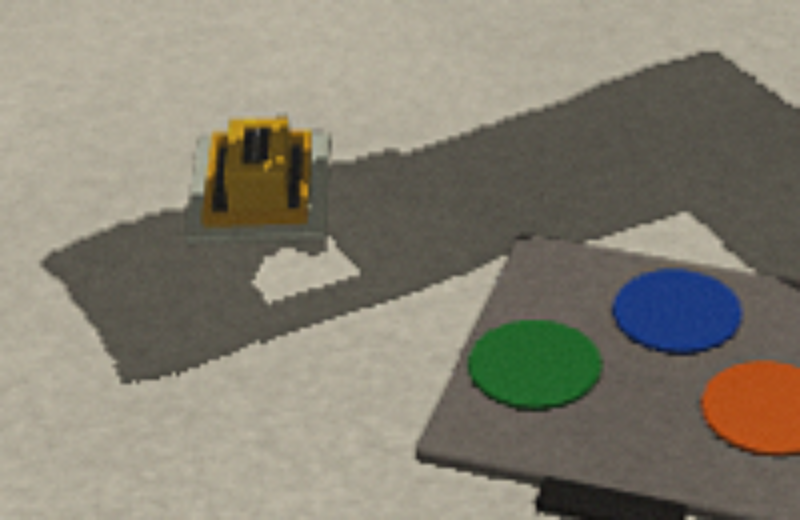

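The cartridge lies flat and centred in the pocket at (315,215). Turn back and go to the green bottle.

jog_arm --plan '[-0.3,0,0,-0.005,0.076,-0.3,0,0,-0.005,0.08,-0.3,0,0,0,0.08,-0.3,0,0,0,0,-0.3,0,0,0,0]' --grip_force 50

```text
t: 25.65
eef_pos: [0.5021, -0.2598, 0.19]
ee_rot: [-0.0, -0.121, 0.993, 0.0]
contact_force: [-0.1, -0.4, 0.1]
gripper_width: 0.0553
```

```bash
python3 g.py 0.6043 0.2851 0.195
```

```text
tool delta [-0.2298  0.5045 -0.0049] jaw 1.8127 p [ 0.5021 -0.2598  0.19  ] t 25.65 F [-0.1 -0.4  0.1] tilt [-4.e-04  2.e-04 -1.e+00]
```

jog_arm --plan '[-0.3,-0.008,0.018,0,0,-0.3,-0.016,0.035,0,0,-0.3,-0.016,0.035,0,0,-0.3,-0.016,0.035,0,0,-0.3,-0.016,0.035,0,0,-0.3,-0.016,0.035,0,0,-0.3,-0.016,0.035,0,0,-0.3,-0.016,0.035,0,0,-0.3,-0.016,0.035,0,0,-0.3,-0.016,0.035,0,0]'

```text
t: 26.48
eef_pos: [0.5712, 0.1015, 0.1899]
ee_rot: [-0.0, -0.121, 0.993, -0.0]
contact_force: [1.0, -0.5, 0.6]
gripper_width: 0.0554
```

jog_arm --plan '[-0.3,-0.016,0.035,0,0,-0.3,-0.016,0.035,0,0,-0.3,-0.016,0.035,0,0,-0.3,-0.014,0.03,0,0,-0.3,-0.009,0.02,0,0,-0.3,-0.005,0.011,0,0,-0.3,-0.002,0.005,0,0,-0.3,0,0,0,0,-0.3,0,0,0,0,-0.3,0,0,0,0]'

```text
t: 27.32
eef_pos: [0.6067, 0.2826, 0.1902]
ee_rot: [-0.0, -0.119, 0.993, -0.0]
contact_force: [0.0, -0.7, -0.3]
gripper_width: 0.0553
```

```bash
python3 g.py 0.6043 0.2851 0.0940
python3 - <<'E'
from h import *
i=env.camera_info('wrist');p,d=env.capture('wrist');cv2.imwrite('pics/w15.png',p);print(proj(i,[[.6043,.2851,.122],[.5245,.2874,.122],[.4446,.2906,.122]]).round(1))
E
```

```text
tool delta [0.0017 0.003  0.0962] jaw 1.8086 p [0.6067 0.2826 0.1902] t 27.32 F [ 0.  -0.7 -0.3] tilt [-5.e-04 -7.e-04 -1.e+00]
[[322.6 251.5]
 [364.9 108.5]
 [419.  -67.8]]
```

View pics/w15.png

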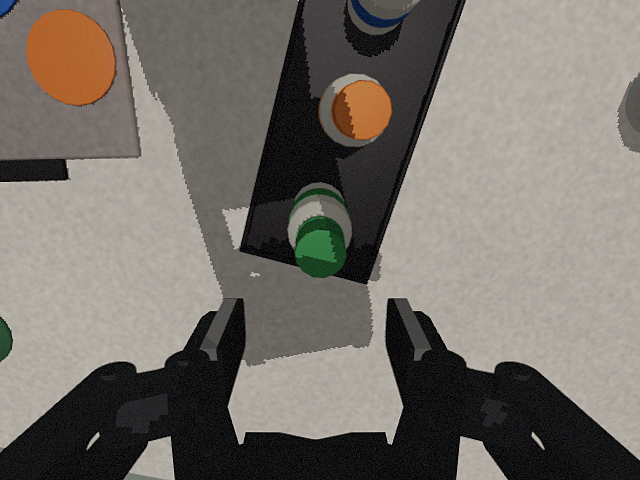

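Green's cap top is at (320,252), predicted (323,251), and orange is at (363,110). Descend.

jog_arm --plan '[-0.3,0.002,0.002,0.012,0,-0.3,0,0,0.028,0,-0.3,0,0,0.028,0,-0.3,0,0,0.016,0,-0.3,0,0,0.008,0,-0.3,0,0,0.003,0,-0.3,0,0,0,0,-0.3,0,0,0,0,-0.3,0,0,0,0]'

```text
t: 28.12
eef_pos: [0.6053, 0.2859, 0.0966]
ee_rot: [0.001, -0.119, 0.993, 0.0]
contact_force: [0.2, 0.0, 0.4]
gripper_width: 0.0555
```

```bash
python3 g.py 0.6043 0.2851 0.0940
python3 - <<'E'
from h import *
i=env.camera_info('wrist');p,d=env.capture('wrist');cv2.imwrite('pics/w16.png',p)
E
```

```text
tool delta [ 0.0012 -0.0006  0.0026] jaw 1.8089 p [0.6053 0.2859 0.0966] t 28.12 F [0.2 0.  0.4] tilt [ 2.e-03  9.e-04 -1.e+00]
```

View pics/w16.png

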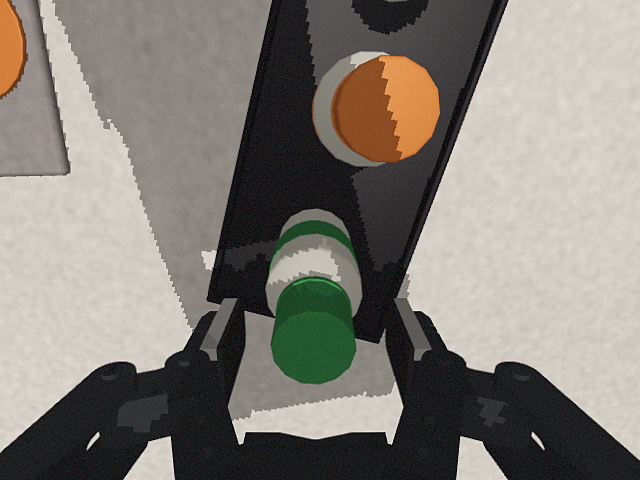

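Green's cap at (313,343) is centred between the fingers. Close.

jog_arm --plan '[-0.3,0.001,0,0.002,0,-0.3,0,0,0,0,1,0,0,0,0,1,0,0,0,0,1,0,0,0,0,1,0,0,0,0,1,0,0,0,0,1,0,0,0,0]'

```text
t: 28.83
eef_pos: [0.6037, 0.2855, 0.0936]
ee_rot: [0.0, -0.119, 0.993, 0.0]
contact_force: [-0.6, -0.5, 4.3]
gripper_width: 0.0288
```

```bash
python3 g.py 0.565 -0.0408 0.16
```

```text
tool delta [ 0.1146 -0.3079 -0.0664] jaw 1.809 p [0.6037 0.2855 0.0936] t 28.83 F [-0.6 -0.5  4.3] tilt [ 5.e-04  2.e-04 -1.e+00]
```

jog_arm --plan '[1,0,0,-0.009,0,1,0,0,-0.02,0,1,0,0,-0.022,0,1,0.004,-0.01,-0.015,0,1,0.008,-0.02,0,0,1,0.01,-0.028,0,0,1,0.011,-0.028,0,0,1,0.011,-0.028,0,0,1,0.011,-0.028,0,0,1,0.01,-0.028,0,0]'

```text
t: 29.67
eef_pos: [0.5794, 0.1029, 0.1595]
ee_rot: [-0.0, -0.119, 0.993, -0.0]
contact_force: [0.6, -1.2, -0.5]
gripper_width: 0.0287
```

jog_arm --plan '[1,0.011,-0.028,0,0,1,0.01,-0.028,0,0,1,0.01,-0.028,0,0,1,0.008,-0.022,0,0,1,0.005,-0.016,0,0,1,0.004,-0.01,0,0,1,0.002,-0.005,0,0,1,0,0,0,0,1,0,0,0,0]'

```text
t: 30.42
eef_pos: [0.5641, -0.0397, 0.1593]
ee_rot: [-0.0, -0.119, 0.993, 0.0]
contact_force: [-0.5, 0.1, -1.1]
gripper_width: 0.0286
```

```bash
python3 g.py 0.565 -0.0408 0.102;python3 - <<'E'
from h import *
i=env.camera_info('wrist');p,d=env.capture('wrist');cv2.imwrite('pics/w17.png',p)
E
```

```text
tool delta [-0.0006 -0.0013  0.0573] jaw 1.8087 p [ 0.5641 -0.0397  0.1593] t 30.42 F [-0.5  0.1 -1.1] tilt [-0.e+00  3.e-04 -1.e+00]
```

View pics/w17.png

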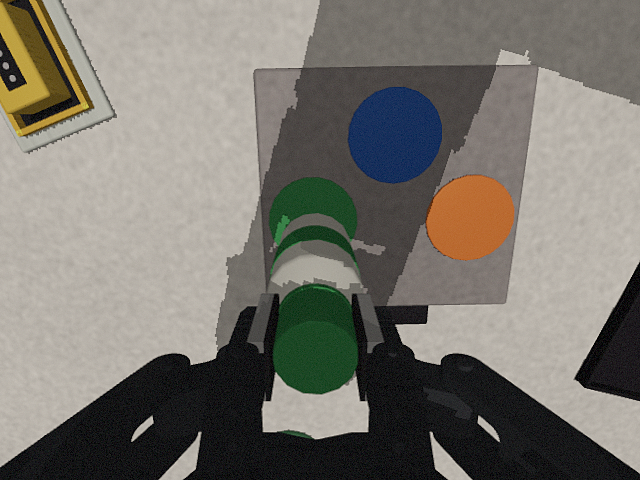

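Bottle centre u is about 315.5 and the seat centre about 313.5, so -1.3 mm in y, consistent with the delta. Correct while lowering, and check near the bottom.

jog_arm --plan '[1,0,-0.001,0.01,0,1,0,0,0.018,0,1,0,0,0.014,0,1,0,0,0.006,0,1,0,0,0.002,0,1,0,0,0,0,1,0,0,0,0]'

```text
t: 31.05
eef_pos: [0.5648, -0.0408, 0.1096]
ee_rot: [0.0, -0.119, 0.993, -0.0]
contact_force: [-0.2, -0.5, -1.3]
gripper_width: 0.0285
```

```bash
python3 g.py 0.565 -0.0408 0.102
```

```text
tool delta [-0.0002 -0.      0.0076] jaw 1.8094 p [ 0.5648 -0.0408  0.1096] t 31.05 F [-0.2 -0.5 -1.3] tilt [ 5.e-04 -0.e+00 -1.e+00]
```

jog_arm --plan '[1,0,0,0.003,0,1,0,0,0.002,0,1,0,0,0.001,0,1,0,0,0.001,0,1,0,0,0,0]'

```text
t: 31.47
eef_pos: [0.5644, -0.0411, 0.1022]
ee_rot: [-0.0, -0.119, 0.993, -0.0]
contact_force: [-0.1, 0.3, -1.3]
gripper_width: 0.0287
```

jog_arm --plan '[1,0,0,0.001,0,1,0,0,0,0]'

```text
t: 31.63
eef_pos: [0.5647, -0.0411, 0.1016]
ee_rot: [0.0, -0.119, 0.993, -0.0]
contact_force: [0.1, 0.1, 2.1]
gripper_width: 0.0287
```

jog_arm --plan '[0.3,0,0,0,0,-0.1,0,0,0,0,-0.3,0,0,0,0,-0.3,0,0,0,0,-0.3,0,0,-0.005,0,-0.3,0,0,-0.02,0,-0.3,0,0,-0.03,0,-0.3,0,0,-0.03,0,-0.3,0.02,0.03,-0.006,0,-0.3,0.02,0.035,0,0]'

```text
t: 32.47
eef_pos: [0.5125, 0.0121, 0.1953]
ee_rot: [0.003, -0.118, 0.993, -0.0]
contact_force: [0.8, 1.2, -0.1]
gripper_width: 0.0555
```

```bash
python3 g.py 0.4446 0.2906 0.19
```

```text
tool delta [0.001  0.2866 0.0049] jaw 1.8066 p [0.5125 0.0121 0.1953] t 32.47 F [ 0.8  1.2 -0.1] tilt [ 6.1e-03 -1.0e-04 -1.0e+00]
```

jog_arm --plan '[-0.3,0,0.036,0,0,-0.3,0,0.036,0,0,-0.3,0,0.036,0,0,-0.3,0,0.036,0,0,-0.3,0,0.036,0,0,-0.3,0,0.034,0,0,-0.3,0,0.025,0,0,-0.3,0,0.015,0.003,0,-0.3,0,0.008,0,0,-0.3,0,0,0,0]'

```text
t: 33.3
eef_pos: [0.448, 0.2685, 0.1895]
ee_rot: [0.0, -0.12, 0.993, 0.0]
contact_force: [-0.2, 0.2, 0.3]
gripper_width: 0.0552
```

jog_arm --plan '[-0.3,0,0,0,0,-0.3,0,0,0,0]'

```text
t: 33.47
eef_pos: [0.4486, 0.2664, 0.1894]
ee_rot: [0.0, -0.119, 0.993, -0.0]
contact_force: [-0.3, 0.1, -0.2]
gripper_width: 0.0558
```

```bash
python3 g.py 0.4446 0.2906 0.0940
python3 - <<'E'
from h import *
i=env.camera_info('wrist');p,d=env.capture('wrist');cv2.imwrite('pics/w18.png',p);print(proj(i,[[.4446,.2906,.122]]).round(1))
p,d=env.capture('top');cv2.imwrite('pics/t2.png',p);cv2.imwrite('pics/t2c.png',cv2.resize(p[230:355,240:370],None,fx=6,fy=6,interpolation=cv2.INTER_CUBIC))
E
```

```text
tool delta [-0.0018  0.0245  0.0954] jaw 1.8084 p [0.4486 0.2664 0.1894] t 33.47 F [-0.3  0.1 -0.2] tilt [ 0.e+00 -3.e-04 -1.e+00]
[[360.5 257.8]]
```

View pics/w18.png

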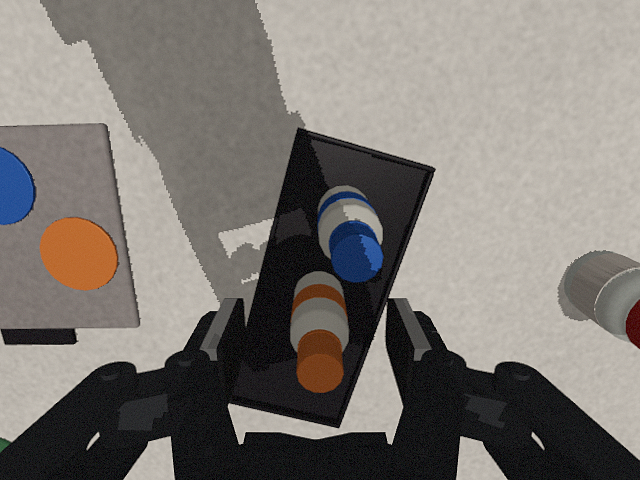

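View pics/t2c.png

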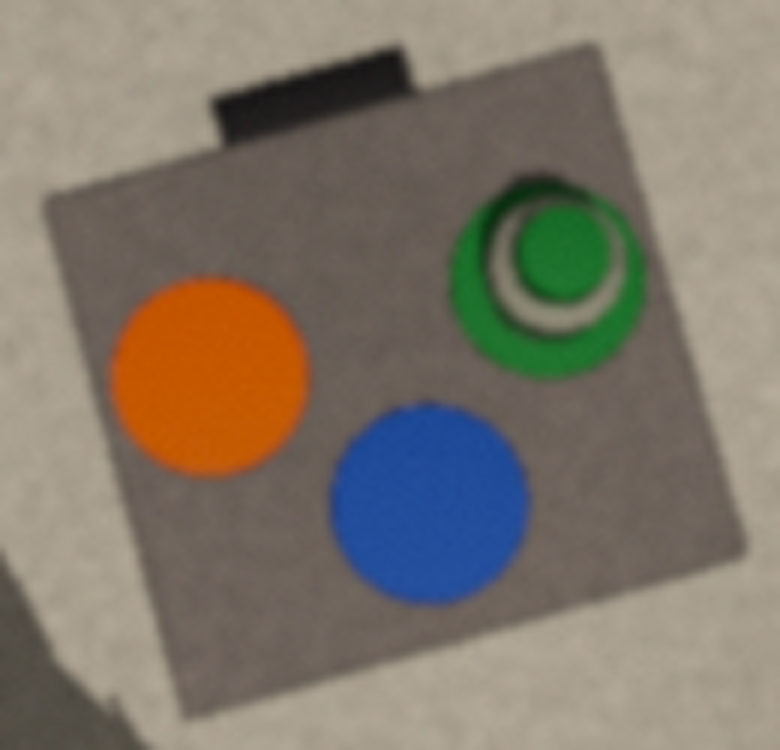

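Run:
```python
from h import *
i=env.camera_info('top')
S=np.array([[0.4902,.001],[.5357,.0749],[.5658,-.0413]])
print('expected cap px in crop', ((proj(i,np.c_[S,[.130]*3])-[240,230]+.5)*6-.5).round(1))
print('green cap now',at_z(i,(np.array([[564,253.]])+.5)/6-.5+[240,230],.130))
for t in ('pics/top0.png','pics/t2.png'):
    p=cv2.imread(t);h=cv2.cvtColor(cv2.resize(p[230:355,240:370],None,fx=6,fy=6,interpolation=cv2.INTER_CUBIC),cv2.COLOR_BGR2HSV)
    # white shoulder ring (body r22 at z=.086 of bottle+.012): low saturation, bright
    m=((h[...,1]<60)&(h[...,2]>135)).astype(np.uint8);m[:,:440]=0;m[:170]=0;m[390:]=0;m[:,650:]=0
    pts=cv2.findNonZero(m);print(t,cv2.minEnclosingCircle(pts) if pts is not None else None)
print('expected shoulder px',((proj(i,np.c_[S,[.086]*3])-[240,230]+.5)*6-.5).round(1))
```

```text
expected cap px in crop [[435.  502.7]
 [191.3 360.2]
 [565.3 253.3]]
green cap now [[ 0.56589315 -0.04090428  0.13      ]]
pics/top0.png ((595.5, 246.5), 93.3515853881836)
pics/t2.png ((584.5, 239.0), 94.45246887207031)
expected shoulder px [[433.2 504. ]
 [198.6 366.8]
 [558.6 263.9]]
```

The green cap at (564,253), expected (565,253), puts it within about 0.5 mm of seat centre. The wrist view shows blue at (360,257) as predicted. I stopped 24 mm short, so move over and descend.

jog_arm --plan '[-0.3,-0.001,0.015,0,0,-0.3,-0.001,0.009,0.005,0,-0.3,0,0,0.02,0,-0.3,0,0,0.028,0,-0.3,0,0,0.02,0,-0.3,0,0,0.01,0,-0.3,0,0,0.006,0,-0.3,0,0,0.003,0,-0.3,0,0,0,0,-0.3,0,0,0,0]'

```text
t: 34.4
eef_pos: [0.4453, 0.2914, 0.0981]
ee_rot: [0.001, -0.119, 0.993, 0.0]
contact_force: [-0.5, 0.4, 0.7]
gripper_width: 0.056
```

```bash
python3 g.py 0.4446 0.2906 0.0940
python3 - <<'E'
from h import *
i=env.camera_info('wrist');p,d=env.capture('wrist');cv2.imwrite('pics/w19.png',p)
E
```

```text
tool delta [ 0.0009 -0.0006  0.0041] jaw 1.8089 p [0.4453 0.2914 0.0981] t 34.4 F [-0.5  0.4  0.7] tilt [ 1.1e-03  7.0e-04 -1.0e+00]
```

View pics/w19.png

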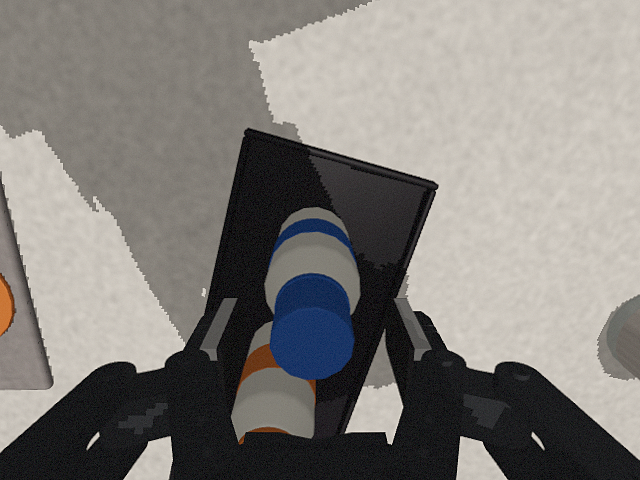

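Blue's cap at (312,340) is centred. Finish the descent and close.

jog_arm --plan '[-0.3,0.001,-0.001,0.003,0,-0.3,0,0,0.001,0,-0.3,0,0,0,0,1,0,0,0,0,1,0,0,0,0,1,0,0,0,0,1,0,0,0,0,1,0,0,0,0,1,0,0,0,0]'

```text
t: 35.2
eef_pos: [0.4442, 0.29, 0.0936]
ee_rot: [0.0, -0.119, 0.993, 0.0]
contact_force: [-1.1, -0.7, 4.8]
gripper_width: 0.0286
```

```bash
python3 g.py 0.4898 0.001 0.16
```

```text
tool delta [ 0.0238 -0.2916 -0.0664] jaw 1.809 p [0.4442 0.29   0.0936] t 35.2 F [-1.1 -0.7  4.8] tilt [ 4.e-04  2.e-04 -1.e+00]
```

jog_arm --plan '[1,0,0,-0.009,0,1,0,0,-0.02,0,1,0,-0.005,-0.022,0,1,0.001,-0.015,-0.015,0,1,0.003,-0.027,0,0,1,0.003,-0.03,0,0,1,0.003,-0.03,0,0,1,0.003,-0.03,0,0,1,0.003,-0.03,0,0,1,0.003,-0.03,0,0]'

```text
t: 36.03
eef_pos: [0.4718, 0.0926, 0.1596]
ee_rot: [0.0, -0.119, 0.993, 0.0]
contact_force: [1.2, -0.3, -1.5]
gripper_width: 0.0288
```

jog_arm --plan '[1,0.003,-0.03,0,0,1,0.002,-0.027,0,0,1,0,-0.02,0,0,1,0,-0.012,0,0,1,0,-0.005,0,0,1,0,0,0,0,1,0,0,0,0]'

```text
t: 36.62
eef_pos: [0.4891, 0.002, 0.1593]
ee_rot: [-0.0, -0.119, 0.993, 0.0]
contact_force: [0.4, -0.6, -0.9]
gripper_width: 0.0285
```

```bash
python3 g.py 0.4894 0.001 0.102;python3 - <<'E'
from h import *
i=env.camera_info('wrist');p,d=env.capture('wrist');cv2.imwrite('pics/w20.png',p)
E
```

```text
tool delta [-0.0001 -0.0011  0.0573] jaw 1.8088 p [0.4891 0.002  0.1593] t 36.62 F [ 0.4 -0.6 -0.9] tilt [-3.e-04  3.e-04 -1.e+00]
```

View pics/w20.png

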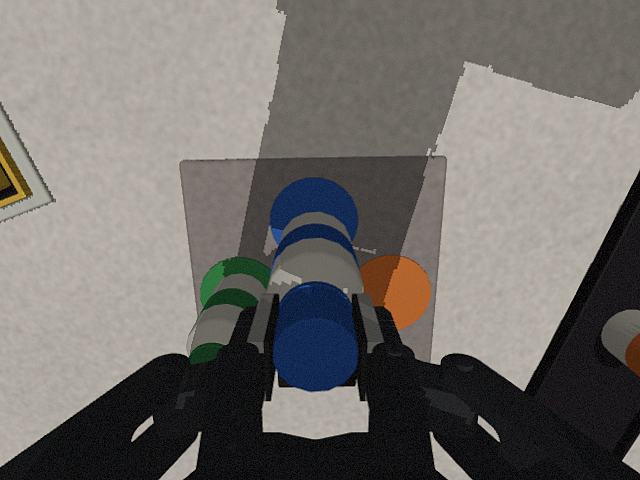

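jog_arm --plan '[1,0,-0.001,0.01,0,1,0,0,0.018,0,1,0,0,0.014,0,1,0,0,0.006,0,1,0,0,0.003,0,1,0,0,0,0,1,0,0,0,0]'

```text
t: 37.25
eef_pos: [0.4897, 0.0007, 0.1085]
ee_rot: [0.0, -0.119, 0.993, 0.0]
contact_force: [-0.2, -0.4, -0.8]
gripper_width: 0.0285
```

```bash
python3 g.py 0.4894 0.001 0.1015
```

```text
tool delta [0.0003 0.0004 0.007 ] jaw 1.8094 p [0.4897 0.0007 0.1085] t 37.25 F [-0.2 -0.4 -0.8] tilt [ 2.e-04  0.e+00 -1.e+00]
```

jog_arm --plan '[1,0,0,0.002,0,1,0,0,0.002,0,1,0,0,0.001,0,1,0,0,0.001,0,1,0,0,0,0]'

```text
t: 37.67
eef_pos: [0.4895, 0.0004, 0.1022]
ee_rot: [0.0, -0.119, 0.993, -0.0]
contact_force: [-0.2, 0.3, -1.3]
gripper_width: 0.0285
```

jog_arm --plan '[1,0,0,0.001,0,1,0,0,0,0]'

```text
t: 37.83
eef_pos: [0.4899, 0.0004, 0.1016]
ee_rot: [0.0, -0.119, 0.993, -0.0]
contact_force: [-0.9, -0.2, 3.3]
gripper_width: 0.0289
```

Contact. Release and go to orange.

jog_arm --plan '[0.3,0,0,0,0,-0.1,0,0,0,0,-0.3,0,0,0,0,-0.3,0,0,0,0,-0.3,0,0,-0.005,0,-0.3,0,0,-0.02,0,-0.3,0,0,-0.03,0,-0.3,0,0,-0.03,0,-0.3,0,0.01,-0.004,0,-0.3,0,0,0,0]'

```text
t: 38.67
eef_pos: [0.4883, 0.011, 0.1925]
ee_rot: [0.002, -0.119, 0.993, 0.0]
contact_force: [-0.4, -0.4, -0.4]
gripper_width: 0.0556
```

```bash
python3 g.py 0.5245 0.2874 0.19
```

```text
tool delta [-0.1003  0.2601  0.0029] jaw 1.8089 p [0.4883 0.011  0.1925] t 38.67 F [-0.4 -0.4 -0.4] tilt [ 4.4e-03  6.0e-04 -1.0e+00]
```

jog_arm --plan '[-0.3,-0.009,0.02,0,0,-0.3,-0.013,0.034,0,0,-0.3,-0.013,0.034,0,0,-0.3,-0.013,0.034,0,0,-0.3,-0.013,0.034,0,0,-0.3,-0.013,0.034,0,0,-0.3,-0.012,0.03,0,0,-0.3,-0.008,0.022,0,0,-0.3,-0.004,0.012,0.002,0,-0.3,-0.002,0.006,0,0]'

```text
t: 39.5
eef_pos: [0.5222, 0.2875, 0.1865]
ee_rot: [-0.001, -0.12, 0.993, -0.0]
contact_force: [-0.8, -0.9, -0.7]
gripper_width: 0.0552
```

jog_arm --plan '[-0.3,0,0,0,0,-0.3,0,0,0,0]'

```text
t: 39.67
eef_pos: [0.5225, 0.2853, 0.1875]
ee_rot: [-0.001, -0.119, 0.993, -0.0]
contact_force: [-0.4, -0.7, 0.2]
gripper_width: 0.0554
```

```bash
python3 g.py 0.5245 0.2874 0.0940
python3 - <<'E'
from h import *
i=env.camera_info('wrist');p,d=env.capture('wrist');cv2.imwrite('pics/w21.png',p);print(proj(i,[[.5245,.2874,.122]]).round(1))
p,d=env.capture('top');cv2.imwrite('pics/t3.png',p);cv2.imwrite('pics/t3c.png',cv2.resize(p[230:355,240:370],None,fx=6,fy=6,interpolation=cv2.INTER_CUBIC))
E
```

```text
tool delta [-0.0026  0.0016  0.0935] jaw 1.8091 p [0.5225 0.2853 0.1875] t 39.67 F [-0.4 -0.7  0.2] tilt [-0.0013 -0.0012 -1.    ]
[[320.2 260.2]]
```

View pics/w21.png

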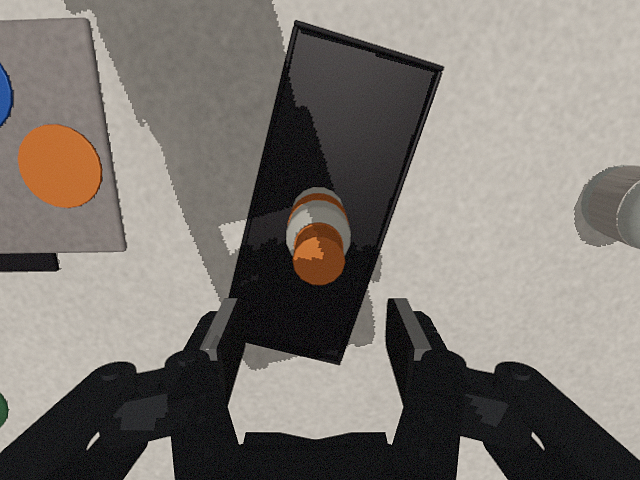

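View pics/t3c.png

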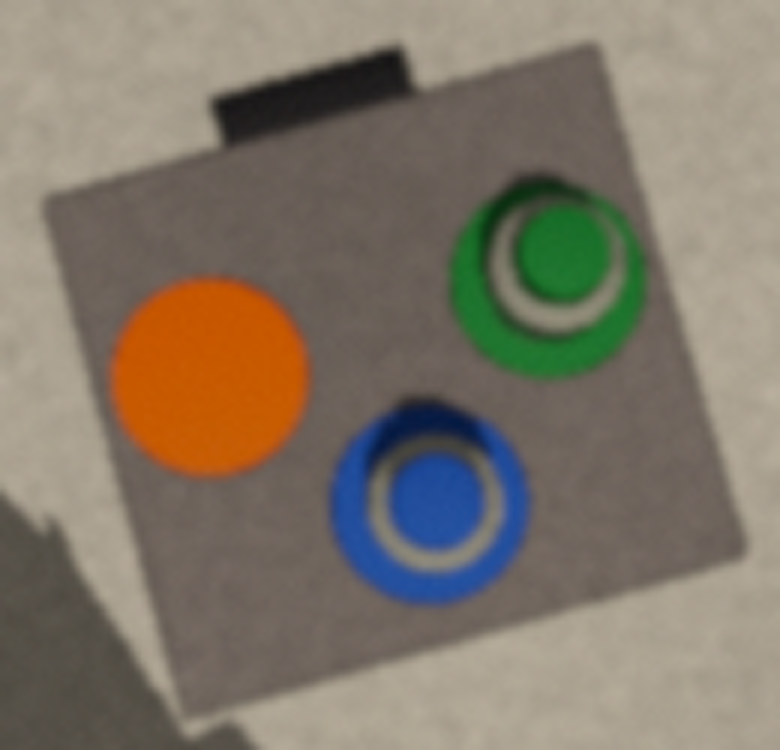

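Blue's cap is at (437,502), expected (435,503), so within 1 mm of centre. Orange is at (319,260) as predicted. Descend.

jog_arm --plan '[-0.3,-0.001,0.001,0.012,0,-0.3,0,0,0.028,0,-0.3,0,0,0.026,0,-0.3,0,0,0.014,0,-0.3,0,0,0.007,0,-0.3,0,0,0.003,0,-0.3,0,0,0,0,-0.3,0,0,0,0]'

```text
t: 40.43
eef_pos: [0.5243, 0.2877, 0.099]
ee_rot: [0.001, -0.119, 0.993, 0.0]
contact_force: [0.2, -0.8, 0.0]
gripper_width: 0.0552
```

```bash
python3 g.py 0.5245 0.2874 0.0940
python3 - <<'E'
from h import *
i=env.camera_info('wrist');p,d=env.capture('wrist');cv2.imwrite('pics/w22.png',p)
E
```

```text
tool delta [-0.0001 -0.0003  0.005 ] jaw 1.8087 p [0.5243 0.2877 0.099 ] t 40.43 F [ 0.2 -0.8  0. ] tilt [ 1.e-03  5.e-04 -1.e+00]
```

View pics/w22.png

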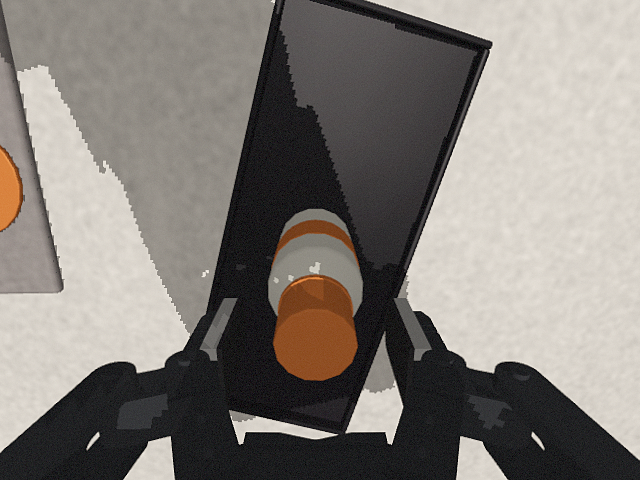

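The cap at (315,340) is centred. Close.

jog_arm --plan '[-0.3,0,0,0.003,0,-0.3,0,0,0.002,0,-0.3,0,0,0,0,1,0,0,0,0,1,0,0,0,0,1,0,0,0,0,1,0,0,0,0,1,0,0,0,0,1,0,0,0,0]'

```text
t: 41.23
eef_pos: [0.524, 0.2878, 0.0936]
ee_rot: [0.0, -0.119, 0.993, 0.0]
contact_force: [0.3, -0.9, 4.3]
gripper_width: 0.0286
```

```bash
python3 g.py 0.5358 0.0753 0.16
```

```text
tool delta [ 0.0387 -0.2093 -0.0665] jaw 1.809 p [0.524  0.2878 0.0936] t 41.23 F [ 0.3 -0.9  4.3] tilt [ 6.e-04  4.e-04 -1.e+00]
```

jog_arm --plan '[1,0,0,-0.009,0,1,0,0,-0.02,0,1,0,-0.005,-0.022,0,1,0.003,-0.015,-0.015,0,1,0.005,-0.022,0,0,1,0.005,-0.028,0,0,1,0.005,-0.03,0,0,1,0.005,-0.03,0,0,1,0.005,-0.028,0,0,1,0.004,-0.022,0,0]'

```text
t: 42.07
eef_pos: [0.5346, 0.1032, 0.1596]
ee_rot: [-0.0, -0.119, 0.993, -0.0]
contact_force: [0.1, 0.5, -1.6]
gripper_width: 0.0287
```

jog_arm --plan '[1,0.003,-0.015,0,0,1,0.002,-0.009,0,0,1,0.001,-0.004,0,0,1,0,0,0,0,1,0,0,0,0]'

```text
t: 42.48
eef_pos: [0.5359, 0.0771, 0.1594]
ee_rot: [0.0, -0.119, 0.993, 0.0]
contact_force: [1.1, 0.5, -2.1]
gripper_width: 0.0287
```

```bash
python3 g.py 0.5356 0.0752 0.102;python3 - <<'E'
from h import *
i=env.camera_info('wrist');p,d=env.capture('wrist');cv2.imwrite('pics/w23.png',p)
E
```

```text
tool delta [ 0.0007 -0.0018  0.0574] jaw 1.809 p [0.5359 0.0771 0.1594] t 42.48 F [ 1.1  0.5 -2.1] tilt [-0.e+00  3.e-04 -1.e+00]
```

View pics/w23.png

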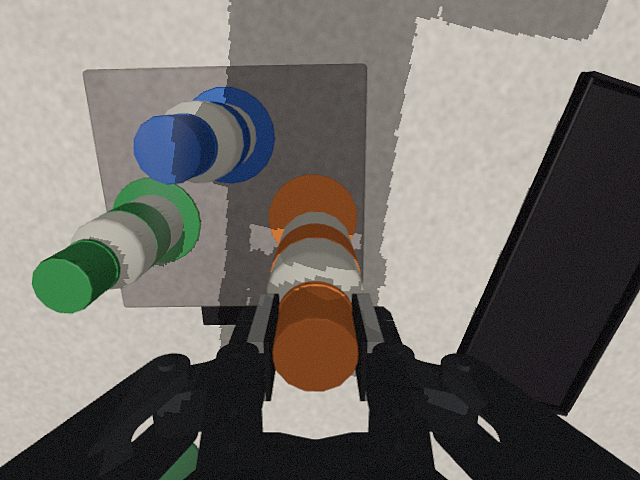

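The seat is centred at u = 313 and the bottle at 315.5, so about -1.7 mm in y, consistent with the delta. Lower.

jog_arm --plan '[1,0,-0.0015,0.01,0,1,0,0,0.018,0,1,0,0,0.014,0,1,0,0,0.006,0,1,0,0,0.003,0,1,0,0,0,0,1,0,0,0,0]'

```text
t: 43.12
eef_pos: [0.5365, 0.0753, 0.1085]
ee_rot: [0.0, -0.119, 0.993, -0.0]
contact_force: [-0.2, -0.4, -1.9]
gripper_width: 0.0291
```

```bash
python3 g.py 0.5356 0.0752 0.1015
```

```text
tool delta [0.0009 0.0001 0.007 ] jaw 1.8093 p [0.5365 0.0753 0.1085] t 43.12 F [-0.2 -0.4 -1.9] tilt [ 3.e-04  0.e+00 -1.e+00]
```

jog_arm --plan '[1,0.0005,0,0.002,0,1,0,0,0.002,0,1,0,0,0.001,0,1,0,0,0.001,0,1,0,0,0,0]'

```text
t: 43.53
eef_pos: [0.5357, 0.0749, 0.1023]
ee_rot: [0.0, -0.119, 0.993, -0.0]
contact_force: [-0.1, -0.4, -1.4]
gripper_width: 0.0288
```

jog_arm --plan '[1,0,0,0.001,0,1,0,0,0,0]'

```text
t: 43.7
eef_pos: [0.5361, 0.075, 0.1016]
ee_rot: [0.0, -0.119, 0.993, -0.0]
contact_force: [-0.4, -1.2, 2.8]
gripper_width: 0.0288
```

Contact. Release, rise and back off toward the tray side.

jog_arm --plan '[0.3,0,0,0,0,-0.1,0,0,0,0,-0.3,0,0,0,0,-0.3,0,0,0,0,-0.3,0,0,-0.005,0,-0.3,0,0,-0.02,0,-0.3,0,0,-0.03,0,-0.3,0,0,-0.035,0,-0.3,0,0.02,-0.02,0,-0.3,0,0.035,-0.01,0]'

```text
t: 44.53
eef_pos: [0.5248, 0.1273, 0.2251]
ee_rot: [0.003, -0.117, 0.993, -0.0]
contact_force: [0.9, 0.4, 0.0]
gripper_width: 0.0554
```

jog_arm --plan '[-0.3,0,0.035,0,0,-0.3,0,0.035,0,0,-0.3,0,0.035,0,0,-0.3,0,0.035,0,0,-0.3,0,0.035,0,0,-0.3,0,0.02,0,0,-0.3,0,0.01,0,0,-0.3,0,0,0,0]'

```text
t: 45.2
eef_pos: [0.4739, 0.3292, 0.2215]
ee_rot: [0.0, -0.12, 0.993, 0.0]
contact_force: [-0.1, -0.8, -1.0]
gripper_width: 0.0551
```

Run:
```python
from h import *
p,d=env.capture('top');cv2.imwrite('pics/t4.png',p);cv2.imwrite('pics/t4c.png',cv2.resize(p[230:355,240:370],None,fx=6,fy=6,interpolation=cv2.INTER_CUBIC))
q,d=env.capture('scene');cv2.imwrite('pics/s6.png',q)
print(env.observe()['t'],env.observe()['eef_pos'])
```

```text
45.3 [0.47441606 0.32689769 0.2212575 ]
```

View pics/t4c.png

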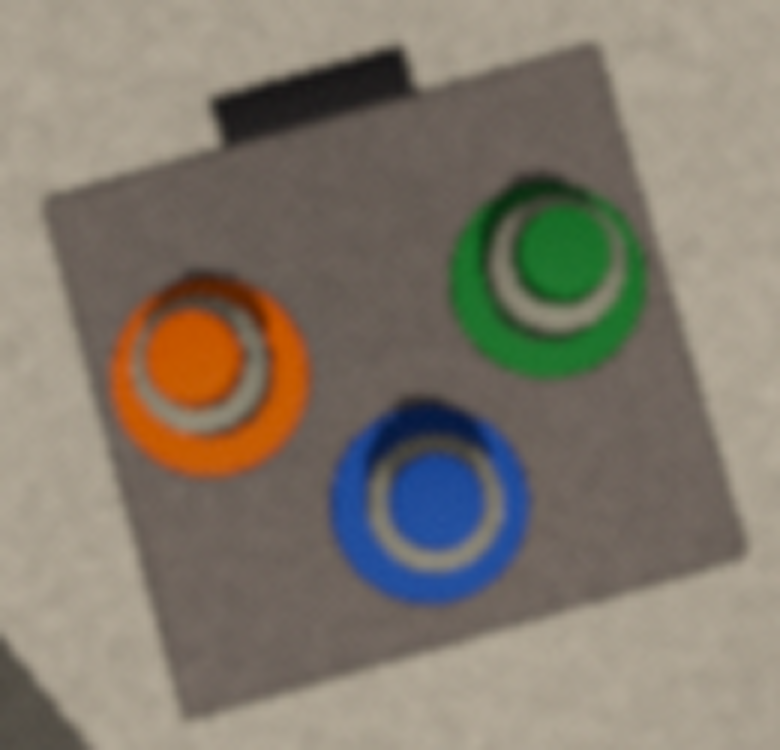

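View pics/s6.png

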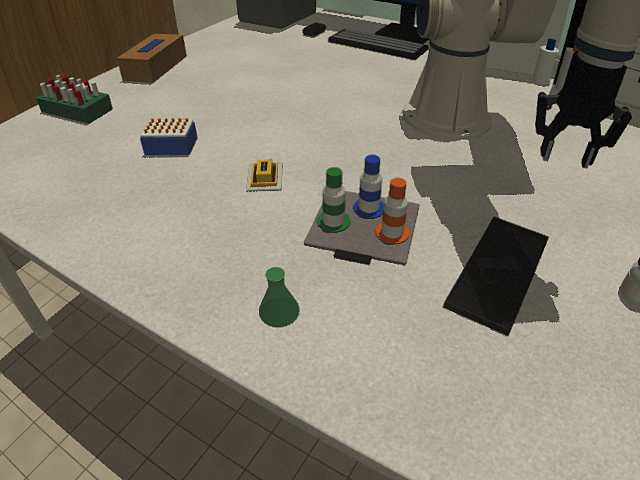

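View pics/t4.png

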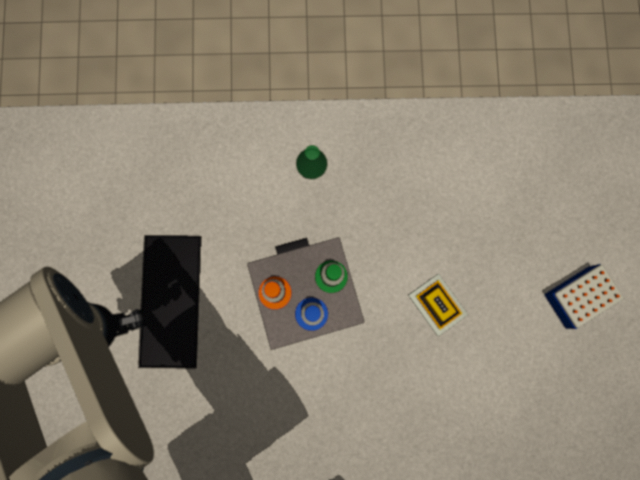

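Orange's cap is at (193,358), expected (191,360), about 1 mm off centre. All three bottles are upright on their own seats, the cartridge is in the pocket at (438,304), the flask is unmoved at (312,162), and the gripper is clear. Handing in.

Run:
```python
from plant import env
print(env.close_job())
```

```text
the job is handed in; nothing more can be done
None
```

The job is done and handed in at about 45 s of the 144 s allowed. I moved orange, blue and green to the parking tray and laid the yellow cartridge flat in the dock pocket. I then put green, blue and orange back on the seats of their colours.

**Last checks:** In the final top and scene pictures, all three bottles stand upright, with caps about 0.5 mm (green), 0.7 mm (blue) and 1 mm (orange) from where a centred bottle's cap should appear. The cartridge lies inside the dock rim, the flask is where it started, and the gripper is clear. Each object was lowered slowly until it touched, and no force I read at the end of a move went above about 7 N.

**Disagreements:**
- **Camera and arm:** they differed by 1–2 mm at times, and I corrected for this before each release.
- **Cartridge:** one sideways correction over the dock overshot by about 2 mm and was put right before lowering.
- **Blue pickup:** one approach to the blue bottle in the tray stopped 24 mm short and was completed before I went down.

No check failed.

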